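# Lay the parcels on the despatch board and date-stamp them

## Task

Two or three parcels stand on end in a row in front of the grey despatch board. Bring each one's foot up against the board's near edge and push its top, so that it tips over onto its back on the board, address side up, the parcels side by side. Date-stamp them on their upper sides, from left to right in the order of the row: set the self-inking stamp upright on the lying parcel and press its head fully down. Finally stand the stamp upright on its rubber mat again, let go of everything, and leave the other things as they are; mind the seal press that stands close to the robot.

Things in the scene. Friction and masses are not known exactly. Their poses are not given: they have to be found in the camera images.
- parcel_1_centre (a point): kraft parcel 1 (the left-hand place in the row); may be absent. Rigid, 85 x 110 x 55 mm (paper and string look up to 6 mm larger), 0.35 kg. Point: its centre. Own axes: x across its 85 mm width, y along its 110 mm height, z (55 mm through) out of the address side. Starts standing on end on the worktop, own y up, address side to the robot; on its back it lies with own z up, 55 mm high
- parcel_2_centre (a point): kraft parcel 2 (the middle place in the row); may be absent. Rigid, 85 x 110 x 55 mm (paper and string look up to 6 mm larger), 0.35 kg. Point: its centre. Own axes: x across its 85 mm width, y along its 110 mm height, z (55 mm through) out of the address side. Starts standing on end on the worktop, own y up, address side to the robot; on its back it lies with own z up, 55 mm high
- parcel_3_centre (a point): kraft parcel 3 (the right-hand place in the row); may be absent. Rigid, 85 x 110 x 55 mm (paper and string look up to 6 mm larger), 0.35 kg. Point: its centre. Own axes: x across its 85 mm width, y along its 110 mm height, z (55 mm through) out of the address side. Starts standing on end on the worktop, own y up, address side to the robot; on its back it lies with own z up, 55 mm high
- board: grey despatch board, fixed: 130 deep (own x, away from robot) x 340 wide (own y) x 9 mm thick; room for three parcels lying side by side, 104 mm apart. Origin: centre of underside, on the worktop. Its near long edge (own x = -65 mm, metal strip) is the 9 mm step that blocks a parcel's foot; after tipping, its foot overhangs it by 20 to 30 mm
- mat: black rubber stamp mat, 85 (own x) x 75 (own y) x 3 mm, fixed, lying on the worktop left of the board. Origin: centre of its underside
- stamp_foot (a point): centre of the underside of the self-inking date stamp, own z up through the stamp. The stamp is loose, stands 118 mm high, about 0.19 kg; its lower part is a black frame 46 (own x) x 64 (own y) x 58 mm high; it starts upright on the mat
- stamp_head (a point): centre of the stamp's grey plunger head, a block 34 (own x) x 56 (own y) x 40 mm high, on the stamp's axis, 98 mm above the underside when up (same axes as stamp_foot). The whole stamp can be lifted by it: grasp across the 34 mm; about 20 mm clear below the block down to the frame
- plunger (a joint): travel of the plunger head into the stamp's frame, m: 0 up, 0.014 fully down at its stop. A spring pushes it up, from 4 N at the top to 11 N at the stop. When the stamp stands on something and its head is pushed down, it prints
- jar: glue jar with a red cap, 56 x 56 x 95 mm, a bystander to be left alone. Origin: centre of its underside, z up. To its right, close to the robot, stands a fixed green seal press to keep the arm clear of: base on the worktop at x 0.15 to 0.31, y 0.08 to 0.20, its body 0.25 high, its lever rising back to a black knob at about (0.07, 0.16, 0.34) from the robot's base
- weight: brass scale weight, 38 x 38 x 45 mm, a bystander to be left alone. Origin: centre of its underside, z up
Mind the look-alikes: they are no part of the job. Leave any blue or purple look-alike of the part that bears parcel_1_centre alone.

How it is judged (in metres and radians):
On the way, in this order (a step that is already met when the one before it is completed fails the run):
1. parcel 1 (the left-hand place in the row), lying on its back on the board, is printed: stamp upright on its upper side, head fully down (angle between parcel_1_centre's own z axis and vertical below 0.12 rad and x of parcel_1_centre in the frame of board between -0.055 and 0.035 m and y of parcel_1_centre in the frame of board between -0.16 and 0.16 m and z of parcel_1_centre in the frame of board between 0.027 and 0.049 m and angle between the z axis of stamp_foot and the z axis of parcel_1_centre, either way round below 0.15 rad and z of stamp_head in the frame of parcel_1_centre below 0.114 m and x of stamp_foot in the frame of parcel_1_centre between -0.04 and 0.04 m and y of stamp_foot in the frame of parcel_1_centre between -0.052 and 0.052 m and z of stamp_foot in the frame of parcel_1_centre between 0.0255 and 0.036 m), for 0.15 s.
2. parcel 2 (the middle place in the row), lying on its back on the board, is printed: stamp upright on its upper side, head fully down (angle between parcel_2_centre's own z axis and vertical below 0.12 rad and x of parcel_2_centre in the frame of board between -0.055 and 0.035 m and y of parcel_2_centre in the frame of board between -0.16 and 0.16 m and z of parcel_2_centre in the frame of board between 0.027 and 0.049 m and angle between the z axis of stamp_foot and the z axis of parcel_2_centre, either way round below 0.15 rad and z of stamp_head in the frame of parcel_2_centre below 0.114 m and x of stamp_foot in the frame of parcel_2_centre between -0.04 and 0.04 m and y of stamp_foot in the frame of parcel_2_centre between -0.052 and 0.052 m and z of stamp_foot in the frame of parcel_2_centre between 0.0255 and 0.036 m), for 0.15 s.
3. parcel 3 (the right-hand place in the row), lying on its back on the board, is printed: stamp upright on its upper side, head fully down (angle between parcel_3_centre's own z axis and vertical below 0.12 rad and x of parcel_3_centre in the frame of board between -0.055 and 0.035 m and y of parcel_3_centre in the frame of board between -0.16 and 0.16 m and z of parcel_3_centre in the frame of board between 0.027 and 0.049 m and angle between the z axis of stamp_foot and the z axis of parcel_3_centre, either way round below 0.15 rad and z of stamp_head in the frame of parcel_3_centre below 0.114 m and x of stamp_foot in the frame of parcel_3_centre between -0.04 and 0.04 m and y of stamp_foot in the frame of parcel_3_centre between -0.052 and 0.052 m and z of stamp_foot in the frame of parcel_3_centre between 0.0255 and 0.036 m), for 0.15 s.
At the end, for the whole second after the job is handed in: every parcel lies on its back on the board, address side up within 7 deg, centre over the board 10 mm or more from its near edge and ends, 30 mm from the far edge; the stamp stands upright, head up, its axis over the mat; all released and at rest (angle between each of parcel_1_centre, parcel_2_centre, parcel_3_centre, stamp_foot's own z axis and vertical below 0.12 rad and x of parcel_1_centre in the frame of board between -0.055 and 0.035 m and y of parcel_1_centre in the frame of board between -0.16 and 0.16 m and z of parcel_1_centre in the frame of board between 0.027 and 0.049 m and x of parcel_2_centre in the frame of board between -0.055 and 0.035 m and y of parcel_2_centre in the frame of board between -0.16 and 0.16 m and z of parcel_2_centre in the frame of board between 0.027 and 0.049 m and x of parcel_3_centre in the frame of board between -0.055 and 0.035 m and y of parcel_3_centre in the frame of board between -0.16 and 0.16 m and z of parcel_3_centre in the frame of board between 0.027 and 0.049 m and x of stamp_foot in the frame of mat between -0.045 and 0.045 m and y of stamp_foot in the frame of mat between -0.04 and 0.04 m and height (world z) of stamp_foot below 0.01 m and value of joint plunger below 0.004 m); the robot touches nothing.
It fails at once if a bystander (glue jar, brass weight) is knocked over or pushed more than 5 cm away (distance of any of jar, weight from where it was at the start of the episode above 0.05 m or angle between any of jar, weight's own z axis and vertical above 0.6 rad).
Of parcel_1, parcel_2, parcel_3 only 2 to 3 are there at a start; the rules pass over those that are not, and their reading is None.
At some moment in a run one of parcel_1, parcel_2, parcel_3, stamp may be knocked a few centimetres aside while the robot is not near it.
It also fails if it takes over 210 s, if anything falls off the work surface, if the arm or the gripper's body presses on something with over 40 N, if the wrist force passes 120 N, or if a joint passes its speed limit or range.

## Robot

A 6-joint arm with a two-finger parallel gripper is mounted at the origin on the work surface; the furniture and walls round the work are solid. World frame = base frame: x ahead of the robot, y to its left, z up, the work surface at z = 0. Lengths are in m, angles in degrees, forces in N, time in s.
With the tool pointing down it reaches from about 0.3 to 0.75 m from the base axis. Payload 8.5 kg.
Tool frame: the origin (TCP) lies midway between the tips of the shut fingers; the grasp point (between the pads) lies 19 mm behind it (env.grip_depth is the distance from the TCP to the grasp point, in m); x points along the fingers, y is the direction in which the jaws open and shut, and the axes are right-handed (so a half turn about x gives the same grasp; the last joint's range is limited). The gripper opens to 85 mm and grips with 20 to 120 N. Pads are 22 mm wide; open, the fingers measure 114 mm over their backs; the gripper's body (76 mm by 85 mm) begins 54 mm behind the grasp point. The pads swing forward as they close: fully open they stand 13 mm farther back than shut.
Start: joints at [52.007, 21.807, 74.336, -0, 83.858, -12.336], TCP at [0.238, 0.496, 0.231] pointing down, gripper open.
Joint ranges: [-178.18, 178.18], [-50.72, 133.34], [12.68, 142.11], [-81.47, 261.47], [9.98, 163.14], [-165.26, 165.26]. Speed limits (degrees/s): [136.94, 136.94, 180, 180, 180, 180].

## Interface

Orientations are given as a 3x3 rotation matrix whose columns are the frame's x, y, z axes.
In Python, from rig import env gives the robot as it stands.
- The arm moves only by the tool play_rows, never from a script. Its arguments are lists of equal length, an entry for each row: "travel": the shift along the world's x, y, z in cm, a list of three; "rotation": the turn, a rotation vector about the world's x, y, z in rad, a list of three; "claw": the finger opening in cm, from 0 to 8.54. A call has 1 to 12 rows; each row shifts and turns the pose as measured when the row begins; what a row does not reach is not made up. A row lasts 1/12 s, in which the tool goes at most 41.7 mm and 7.16 degrees, less where a joint would pass 70% of its speed; a pose out of reach is approached as far as the arm can. A call is refused whole if a number of a shift passes 4.17 or a number of a turn 0.125, either way. A call with a gripper value outside its range is refused whole. The fingers move at their own pace and stop on an object; "squeeze" is the grip in N (left out, the last holds). Time passes only in rows, so rows that do not move let the fingers close. It gives the time, the measured TCP pose, the force and the opening at its end, in the units of the state.
- env.observe(): the state, without advancing time (a new reading comes with each control period).
- env.get_image(name): name is "scene" or "top" or "wrist"; returns the picture (400x640x3 uint8, red, green, blue); there is no depth.
- env.camera_info(name): a dict with "vertical_fov" (degrees; the focal length in pixels is half the picture's height over the tangent of half this angle, whatever the lens; pixels are square), "cx", "cy" (the principal point, pixels), "eye" and "rotation" of the camera in the world. Camera axes: x right, y down, z forward; pixel columns grow to the right and rows downward; lengths in m; the calibration is good to about 2 mm. A picture is of the moment at which its call begins: read the wrist's pose just before it. camera_info takes no time and is no camera call; for the wrist camera it gives the pose at the moment of the call.
- env.close_job(): hands the job in, once; it reports no verdict.
The state is a dict: "time_s": time; "q": joint angles; "qvel": joint speeds; "joint_efforts": joint torques, N m; "position": TCP position; "tool_rot": TCP orientation; "ft_force": force on the tool from outside, world axes, zero at the start; "wrist_torque": the same for the moment, N m; "grip_width": finger opening in m.
Only numpy, scipy, OpenCV 4.12 (cv2) and the standard library are available. Lean on these libraries where they do the work, as an engineer would, in place of code of your own. Each camera call takes 0.05 s, during which the arm holds its last target.

## Working session

There is one attempt and no reset: what is moved stays moved. The work goes in short steps, Python scripts to look and compute and a tool call to move; the robot and the scene stay as the last step left them, time stands still between calls to the robot, and variables do not carry over. Pictures are saved under pics/ and viewed, and the job is handed in when it is done.

Besides the shell and the picture viewer there is one more tool, called as name(argument=value, ...) on one line, values as JSON. play_rows: Moves the arm, as the interface text tells. Its arguments: {"type":"object","properties":{"travel":{"type":"array","items":{"type":"array","items":{"type":"number"}}},"rotation":{"type":"array","items":{"type":"array","items":{"type":"number"}}},"claw":{"type":"array","items":{"type":"number"}},"squeeze":{"type":"number"}},"required":["travel","rotation","claw"]}

```bash
ls; mkdir -p pics; python3 - <<'E'
from rig import env
import cv2
s=env.observe(); print(s)
print(env.grip_depth)
for n in ["scene","top","wrist"]:
    i=env.camera_info(n); print(n,i)
    cv2.imwrite(f"pics/a_{n}.png",env.get_image(n)[:,:,::-1])
E
```

```text
pics
{'time_s': 0.0, 'q': array([ 5.20067081e+01,  2.18428870e+01,  7.43861810e+01, -3.20561376e-04,
        8.38579350e+01, -1.23353553e+01]), 'qvel': array([ 0.02250282, -0.01918508,  0.04952822,  0.01957886, -0.04545615,
        0.00150825]), 'joint_efforts': array([-1.11897145e-04, -4.48476827e+01, -2.31272507e+01, -2.65496974e-04,
        4.89872604e-03,  2.89065071e-06]), 'position': array([0.23796015, 0.49552653, 0.2306856 ]), 'tool_rot': array([[-9.30350681e-04,  4.32996213e-01,  9.01395259e-01],
       [-1.20011871e-03,  9.01394517e-01, -4.32997095e-01],
       [-9.99998847e-01, -1.48462046e-03, -3.18966144e-04]]), 'ft_force': array([-0.12929583, -0.20258132, -0.08379521]), 'wrist_torque': array([0.00785141, 0.00758608, 0.03360222]), 'grip_width': 0.08520240814786886}
0.0187
scene {'vertical_fov': 43.15324377882749, 'cx': 328.1065885363508, 'cy': 190.72393402525543, 'eye': array([-0.10648111, -0.14736536,  0.84957003]), 'rotation': array([[ 0.66319249, -0.56518881,  0.49064991],
       [-0.74842158, -0.49519076,  0.44119298],
       [-0.00639204, -0.65980885, -0.7514063 ]])}
top {'vertical_fov': 45.38684579695096, 'cx': 318.0600377064556, 'cy': 200.43245302692014, 'eye': array([0.23488597, 0.26086359, 0.99927302]), 'rotation': array([[-0.02258536, -0.99174561,  0.12621627],
       [-0.99955674,  0.02484981,  0.01639525],
       [-0.01939637, -0.12579003, -0.99186725]])}
wrist {'vertical_fov': 63.61249749533544, 'cx': 318.60692143057605, 'cy': 203.00530444816616, 'eye': array([0.1713261 , 0.5283004 , 0.37448299]), 'rotation': array([[ 4.33069559e-01,  8.61493585e-01,  2.65102922e-01],
       [ 9.01360228e-01, -4.13684850e-01, -1.28119415e-01],
       [-7.04991675e-04,  2.94437849e-01, -9.55670370e-01]])}
```

View pics/a_scene.png

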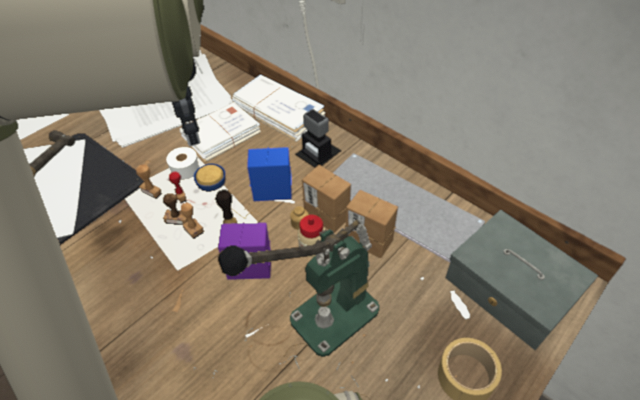

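View pics/a_top.png

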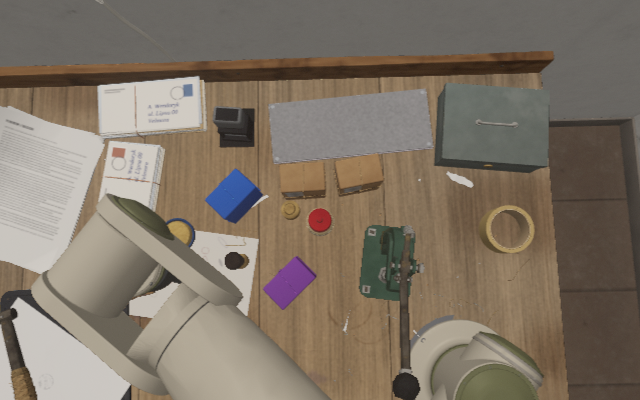

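View pics/a_wrist.png

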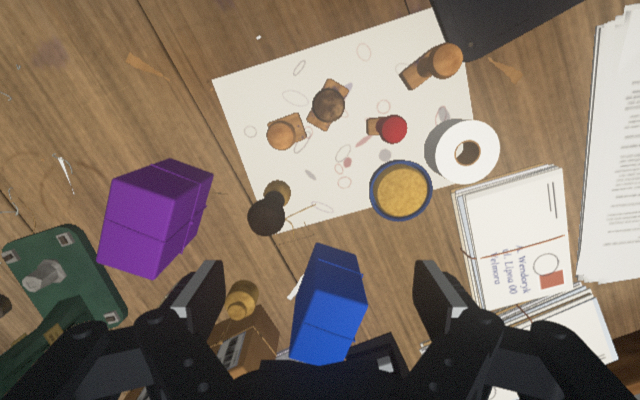

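The top view shows the board at cols 268-432, rows 92-162, and two kraft parcels at (302,180) and (358,175). These are the left and middle places; the right one is empty. The blue (233,195) and purple (290,283) blocks are look-alikes. The stamp is on its mat at (230,122), the jar's red cap is at (320,220) and the brass weight at (290,210). The seal press is at (385,262). I'll measure these next.

```bash
cat > h.py <<'E'
import numpy as np, cv2
from rig import env
def K(info):
    f=200/np.tan(np.radians(info['vertical_fov'])/2); return f
def ray(info,u,v):
    f=K(info); d=np.array([(u-info['cx'])/f,(v-info['cy'])/f,1.]); return info['eye'],info['rotation']@d
def onz(info,u,v,z):
    o,d=ray(info,u,v); return o+d*(z-o[2])/d[2]
def proj(info,p):
    c=info['rotation'].T@(np.asarray(p)-info['eye']); f=K(info); return c[:2]/c[2]*f+[info['cx'],info['cy']]
E
python3 - <<'E'
import cv2
im=cv2.imread('pics/a_top.png')
c=im[70:240,190:450]; cv2.imwrite('pics/a_crop.png',cv2.resize(c,None,fx=3,fy=3,interpolation=cv2.INTER_CUBIC))
im=cv2.imread('pics/a_scene.png')
c=im[90:270,220:420]; cv2.imwrite('pics/a_crop2.png',cv2.resize(c,None,fx=3,fy=3,interpolation=cv2.INTER_CUBIC))
E
```

```text
(no output)
```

View pics/a_crop.png

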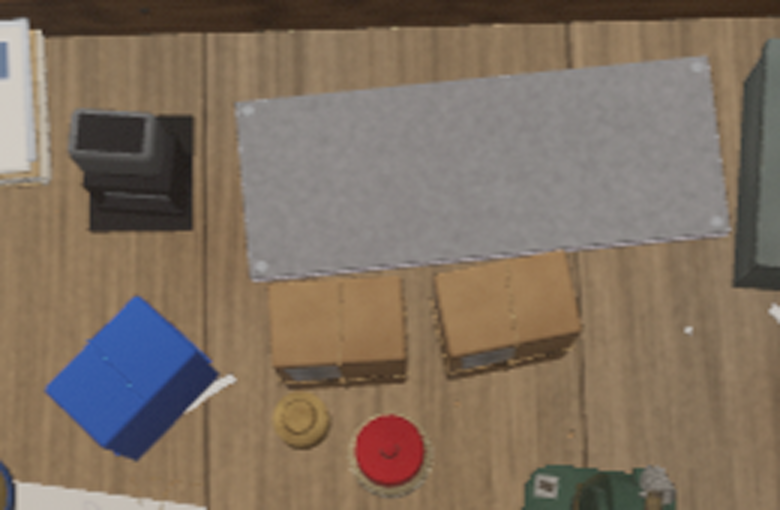

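View pics/a_crop2.png

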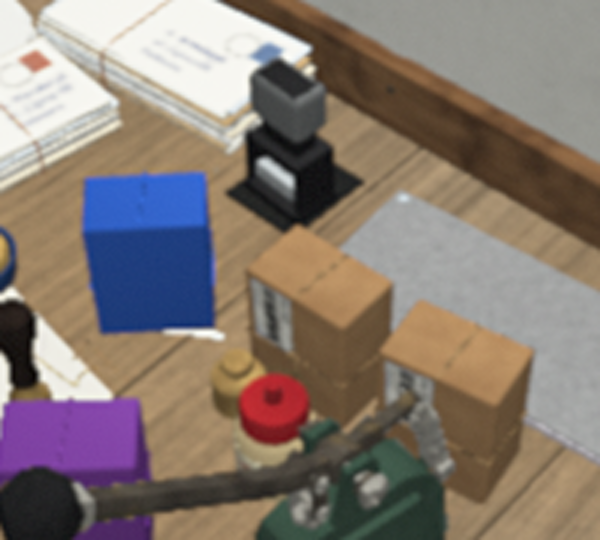

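```bash
python3 - <<'E'
from h import *
np.set_printoptions(precision=4,suppress=True)
t=env.camera_info('top')
def P(x,y,z): return onz(t,190+x/3,70+y/3,z)
L={'board':([(237,102),(708,57),(729,235),(252,280)],.009),
'p1top':([(269,283),(404,275),(406,374),(277,379)],.11),
'p2top':([(435,269),(566,252),(582,336),(451,366)],.11),
'head':([(80,108),(157,113),(153,156),(72,152)],.121),
'mat':([(193,116),(192,231),(90,231)],.003),
'weight':([(301,421)],.04),'jar':([(391,450)],.095),
'blue':([(137,295),(217,375),(135,460),(46,390)],.11)}
for k,(pts,z) in L.items():
    q=np.array([P(*p,z) for p in pts]); print(k,q[:,:2].tolist(),'mean',q[:,:2].mean(0)); 
    if len(q)==4: print('  sides',[np.linalg.norm(q[i]-q[(i+1)%4]) for i in range(4)],'ang',[np.degrees(np.arctan2(*(q[(i+1)%4]-q[i])[[1,0]])) for i in range(4)])
E
```

```text
board [[0.5721552729446127, 0.37782342758554793], [0.5955723683631753, 0.04069214195155632], [0.46544158390525153, 0.032617344488452715], [0.44219507283158566, 0.36849573899154664]] mean [0.5188 0.2049]
  sides [np.float64(0.33794358125443086), np.float64(0.13038107001288476), np.float64(0.3366818916589873), np.float64(0.1302945101987213)] ang [np.float64(-86.02662445813858), np.float64(-176.44926916803664), np.float64(93.95918988822129), np.float64(4.105274618020025)]
p1top [[0.4188349488075804, 0.3467789861467033], [0.4217077573941094, 0.26138303990344935], [0.35861075323358443, 0.26166690473388776], [0.3574927668346464, 0.342523706403113]] mean [0.3892 0.3031]
  sides [np.float64(0.08544425471589975), np.float64(0.06309764269190458), np.float64(0.08086453035642166), np.float64(0.06148959826585918)] ang [np.float64(-88.07323692621426), np.float64(179.74223582837675), np.float64(90.79216366851948), np.float64(3.968225549034449)]
p2top [[0.42504239477947925, 0.24172879640602907], [0.43376062334607673, 0.158833737821538], [0.37984114316200135, 0.15090705319949088], [0.3629507041061102
[... 849 characters left out ...]
909, 0.4115493763744059], [0.48209829472667654, 0.4844579225654206]] mean [0.509  0.4355]
weight [[0.3382108414670371, 0.33315278419845007]] mean [0.3382 0.3332]
jar [[0.3124560169345245, 0.27234570548142295]] mean [0.3125 0.2723]
blue [[0.413331782253923, 0.4304689125109189], [0.3609749347783553, 0.3801726598823281], [0.30879019028093957, 0.4318076660305813], [0.35418722184287305, 0.4878389326777198]] mean [0.3593 0.4326]
  sides [np.float64(0.07260132578719815), np.float64(0.07341267886537518), np.float64(0.07211375261847024), np.float64(0.08239780482607216)] ang [np.float64(-136.14996560472522), np.float64(135.3033853642659), np.float64(50.985300513468054), np.float64(-44.12744134005689)]
```

Candidates for parcels:
- Kraft block at (302,180): parcel 1.
- Kraft block at (358,175): parcel 2.
- Blue (233,195) and purple (290,283): decoys, excluded by colour.

The crop confirms the two kraft ones have address labels facing the robot, and the spacing fits the left and middle places. The sizes I measured agree: board 0.337 x 0.130, yaw about 4°.

The plan is to grip each parcel across its 55 mm with the tool y along +x, so the wrist camera points away from the press. I then slide it to the edge, release it and push its top.

play_rows(travel=[[1.5,-1.8,0],[1.5,-1.8,0],[1.5,-1.8,0],[1.5,-1.8,0],[1.5,-1.8,0],[1.5,-1.8,0],[1.5,-1.8,0],[1.5,-1.8,0],[1.5,-1.8,0],[1.5,-1.8,0],[0,0,0],[0,0,0]], rotation=[[0,0,-0.12],[0,0,-0.12],[0,0,-0.12],[0,0,-0.12],[0,0,-0.12],[0,0,-0.12],[0,0,-0.12],[0,0,-0.12],[0,0,-0.11],[0,0,0],[0,0,0],[0,0,0]], claw=[8.5,8.5,8.5,8.5,8.5,8.5,8.5,8.5,8.5,8.5,8.5,8.5], squeeze=40)

```text
time_s: 1.15
position: [0.3919, 0.3062, 0.2278]
tool_rot: [[-0.007, 1.0, 0.004], [-0.001, 0.004, -1.0], [-1.0, -0.007, 0.001]]
ft_force: [0.2, -0.3, -0.0]
grip_width: 0.0847
```

```bash
cat >> h.py <<'E'
def snap(tag,names=("scene","top","wrist")):
    s=env.observe(); R=s['tool_rot']
    print(round(s['time_s'],2),s['position'].round(4),'yaw',np.degrees(np.arctan2(R[1,1],R[0,1])).round(2),'xdir',R[:,0].round(3),'F',s['ft_force'].round(1),'w',round(s['grip_width'],4),'q',s['q'].round(0))
    ims=[]
    for n in names:
        im=env.get_image(n)[:,:,::-1]; cv2.imwrite(f"pics/{tag}_{n}.png",im)
E
python3 -c "
from h import *
snap('b')"
```

```text
1.15 [0.3919 0.3062 0.2278] yaw 0.24 xdir [-0.007 -0.001 -1.   ] F [ 0.2 -0.3 -0. ] w 0.0847 q [24. 17. 83.  0. 81. 24.]
```

View pics/b_scene.png

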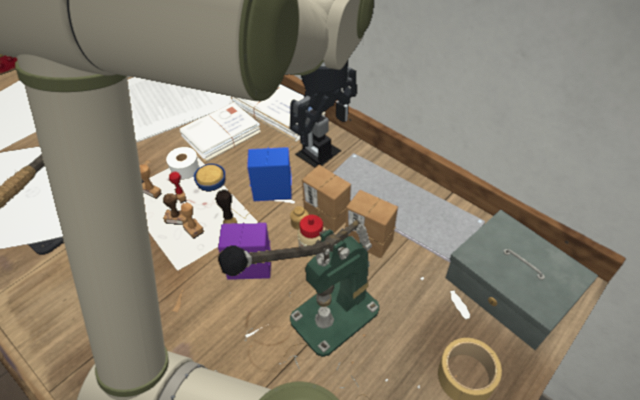

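View pics/b_wrist.png

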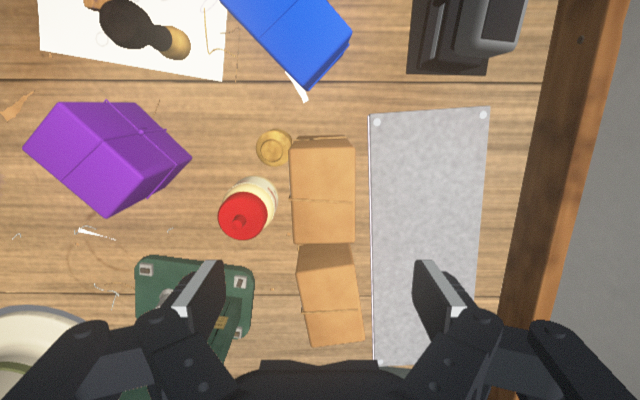

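View pics/b_top.png

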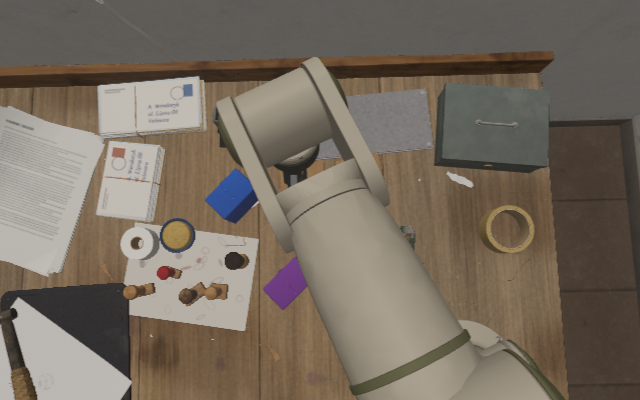

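The wrist view shows parcel 1's top at cols 291-355, rows 140-243. Parcel 2's is at about cols 300-363, rows 255-347. I'll triangulate these against the top view.

```bash
python3 - <<'E'
import cv2
im=cv2.imread('pics/b_wrist.png')
cv2.imwrite('pics/b_crop.png',cv2.resize(im[100:360,200:500],None,fx=2.6,fy=2.3,interpolation=cv2.INTER_CUBIC))
from h import *
w=env.camera_info('wrist')
for p in [(291,141),(353,141),(355,243),(293,243),(370,116),(372,330),(242,216,.095),(274,146,.04)]:
    z=p[2] if len(p)>2 else (.009 if p[0]>360 else .11)
    print(p,onz(w,p[0],p[1],z).round(4))
E
```

```text
(291, 141) [0.369  0.3536 0.11  ]
(353, 141) [0.4187 0.354  0.11  ]
(355, 243) [0.4238 0.2652 0.11  ]
(293, 243) [0.3691 0.2647 0.11  ]
(370, 116) [0.4462 0.3699 0.009 ]
(372, 330) [0.4637 0.0935 0.009 ]
(242, 216, 0.095) [0.3218 0.2842 0.095 ]
(274, 146, 0.04) [0.3452 0.3407 0.04  ]
```

View pics/b_crop.png

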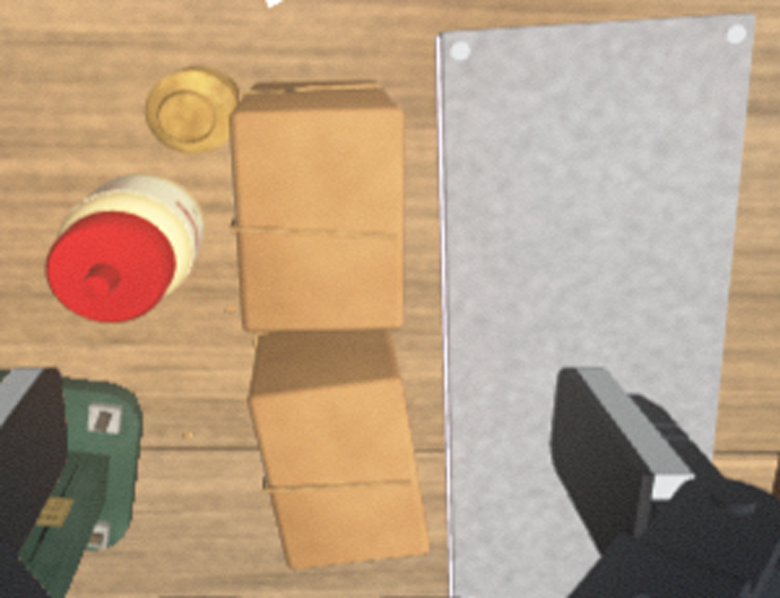

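play_rows(travel=[[0.1,0.5,-2.5],[0,0,-2.5],[0,0,-2.5],[0,0,-2.5],[0,0,-2],[0,0,-1.5],[0,0,-1],[0,0,-0.6],[0,0,0]], rotation=[[0,-0.007,0.04],[0,0,0],[0,0,0],[0,0,0],[0,0,0],[0,0,0],[0,0,0],[0,0,0],[0,0,0]], claw=[8.5,8.5,8.5,8.5,8.5,8.5,8.5,8.5,8.5])

```text
time_s: 2.05
position: [0.3862, 0.3196, 0.0721]
tool_rot: [[0.005, 0.998, 0.065], [0.003, 0.065, -0.998], [-1.0, 0.006, -0.002]]
ft_force: [-0.5, -0.7, -0.3]
grip_width: 0.0851
```

```bash
python3 -c "
from h import *
snap('c',('scene','wrist'))
a=cv2.imread('pics/c_wrist.png');cv2.imwrite('pics/c2.png',a)"
```

```text
2.05 [0.3862 0.3196 0.0721] yaw 3.71 xdir [ 0.005  0.003 -1.   ] F [-0.5 -0.7 -0.3] w 0.0851 q [26. 27. 96.  0. 57. 22.]
```

View pics/c_wrist.png

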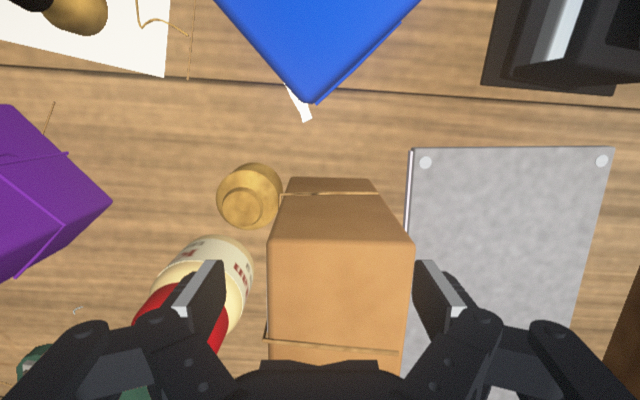

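View pics/c_scene.png

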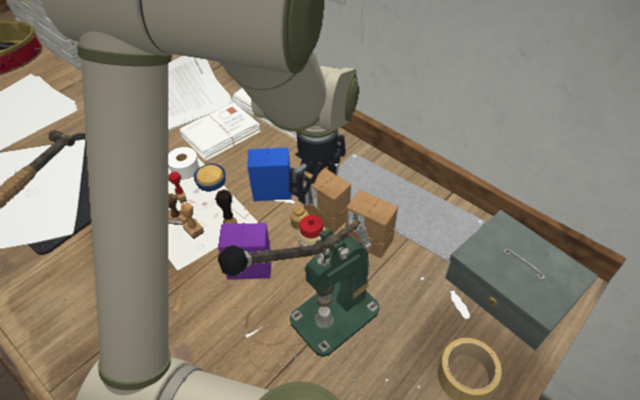

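play_rows(travel=[[0.4,0.3,0.3],[0.3,0,0],[0,0,0],[0,0,0],[0,0,0],[0,0,0],[0,0,0],[0,0,0],[0,0,0]], rotation=[[0,0.005,-0.01],[0,0,0],[0,0,0],[0,0,0],[0,0,0],[0,0,0],[0,0,0],[0,0,0],[0,0,0]], claw=[8.5,7.5,7,6.5,6,5.5,5,4,4], squeeze=25)

```text
time_s: 2.9
position: [0.3958, 0.3241, 0.0802]
tool_rot: [[0.008, 0.999, 0.054], [0.007, 0.054, -0.999], [-1.0, 0.008, -0.006]]
ft_force: [-0.2, 0.2, -0.0]
grip_width: 0.055
```

```bash
python3 -c "
from h import *
snap('d',('wrist',))"
```

```text
2.9 [0.3958 0.3241 0.0802] yaw 3.08 xdir [ 0.008  0.007 -1.   ] F [-0.2  0.2 -0. ] w 0.055 q [26. 27. 94.  0. 58. 23.]
```

View pics/d_wrist.png

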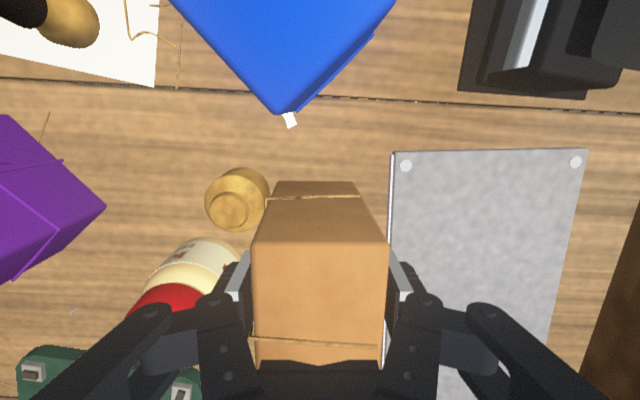

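play_rows(travel=[[0.5,0,0],[0.5,0,0],[0.5,0,0],[0.3,0,0],[0,0,0]], rotation=[[0,0.004,0.016],[0,0.004,0],[0,0,0],[0,0,0],[0,0,0]], claw=[4,4,4,4,4])

```text
time_s: 3.37
position: [0.4116, 0.3238, 0.0806]
tool_rot: [[-0.009, 0.997, 0.072], [0.006, 0.072, -0.997], [-1.0, -0.009, -0.006]]
ft_force: [-2.2, 0.1, 2.2]
grip_width: 0.0548
```

play_rows(travel=[[0.3,0,0],[0.2,0,0],[0.2,0,0],[0,0,0]], rotation=[[0,0,0],[0,0,0],[0,0,0],[0,0,0]], claw=[4,4,4,4])

```text
time_s: 3.7
position: [0.4176, 0.3237, 0.0807]
tool_rot: [[-0.012, 0.997, 0.072], [0.005, 0.072, -0.997], [-1.0, -0.012, -0.006]]
ft_force: [-1.2, 0.4, 1.8]
grip_width: 0.0548
```

```bash
python3 -c "
from h import *
snap('e',('wrist',))"
```

```text
3.7 [0.4176 0.3237 0.0807] yaw 4.12 xdir [-0.012  0.005 -1.   ] F [-1.2  0.4  1.8] w 0.0548 q [25. 29. 90.  1. 61. 20.]
```

View pics/e_wrist.png

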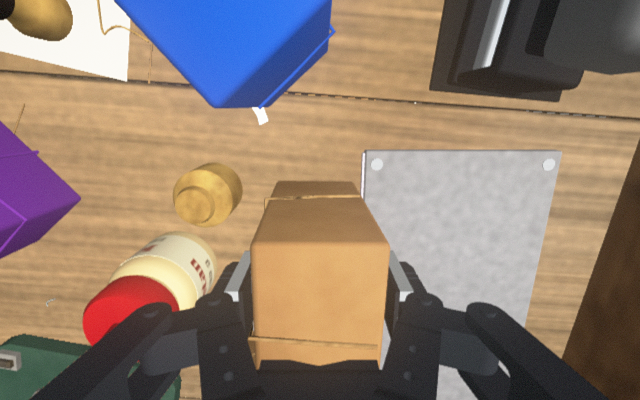

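play_rows(travel=[[0.2,0,0],[0.2,0,0],[0,0,0]], rotation=[[0,-0.006,0],[0,-0.006,0],[0,0,0]], claw=[4,4,4])

```text
time_s: 4.0
position: [0.4216, 0.3236, 0.0804]
tool_rot: [[0.001, 0.997, 0.072], [0.005, 0.072, -0.997], [-1.0, 0.001, -0.005]]
ft_force: [-2.3, -0.3, 2.6]
grip_width: 0.0552
```

play_rows(travel=[[0.2,0,0],[0.2,0,0],[0,0,0]], rotation=[[0,0,0],[0,0,0],[0,0,0]], claw=[4,4,4])

```text
time_s: 4.25
position: [0.4228, 0.3236, 0.0805]
tool_rot: [[-0.006, 0.997, 0.072], [0.004, 0.072, -0.997], [-1.0, -0.006, -0.004]]
ft_force: [0.0, -0.5, -1.0]
grip_width: 0.0551
```

play_rows(travel=[[0,0,0],[0,0,0],[0,0,0],[0,0,0],[0,0,2],[0,0,2],[0,0,1.5],[-1.8,-0.4,0.2],[-1.8,-0.4,0],[-1.6,-0.3,0],[0,0,0],[0,0,0]], rotation=[[0,0,0],[0,0,0],[0,0,0],[0,0,0],[0,0,0],[0,0,0],[0,0,0],[0,0,0],[0,0,0],[0,0,0],[0,0,0],[0,0,0]], claw=[6,6.5,7.5,8,8.5,8.5,8.5,6,4,2,0,0])

```text
time_s: 5.25
position: [0.3746, 0.3121, 0.1401]
tool_rot: [[0.005, 0.997, 0.071], [0.006, 0.071, -0.997], [-1.0, 0.005, -0.005]]
ft_force: [0.7, 0.1, 0.5]
grip_width: 0.025
```

play_rows(travel=[[0,0,0],[0,0,-0.5],[0,0,0]], rotation=[[0,0,0],[0,0,0],[0,0,0]], claw=[0,0,0])

```text
time_s: 5.5
position: [0.3768, 0.3125, 0.1348]
tool_rot: [[0.007, 0.997, 0.071], [0.006, 0.071, -0.997], [-1.0, 0.007, -0.006]]
ft_force: [0.1, 0.1, -0.5]
grip_width: 0.0
```

```bash
python3 -c "
from h import *
snap('f',('wrist','top'))"
```

```text
5.5 [0.3768 0.3125 0.1348] yaw 4.04 xdir [ 0.007  0.006 -1.   ] F [ 0.1  0.1 -0.5] w 0.0 q [26. 21. 93.  0. 65. 22.]
```

View pics/f_wrist.png

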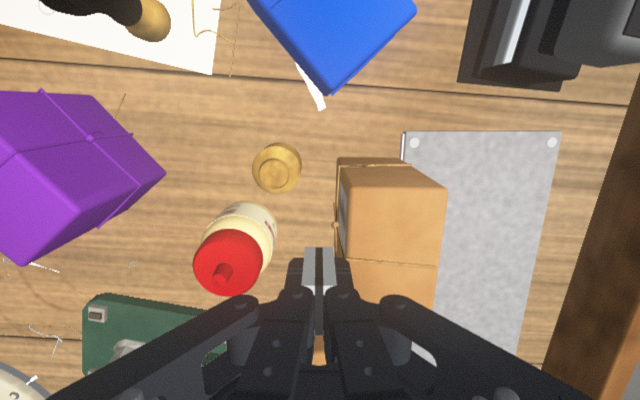

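play_rows(travel=[[-0.7,0,0],[0,0,-1.5],[0,0,-1.5],[0,0,-0.8],[0,0,0]], rotation=[[0,0.006,0],[0,0,0],[0,0,0],[0,0,0],[0,0,0]], claw=[0,0,0,0,0])

```text
time_s: 6.02
position: [0.3694, 0.3129, 0.0963]
tool_rot: [[0.002, 0.998, 0.07], [0.007, 0.07, -0.998], [-1.0, 0.002, -0.007]]
ft_force: [0.3, 0.2, 0.6]
grip_width: 0.0
```

play_rows(travel=[[1,0.07,0],[1,0.07,0],[1,0.07,0],[1,0.07,0],[0,0,0]], rotation=[[0,0,0],[0,0,0],[0,0,0],[0,0,0],[0,0,0]], claw=[0,0,0,0,0])

```text
time_s: 6.43
position: [0.4145, 0.3165, 0.0986]
tool_rot: [[0.004, 0.998, 0.07], [0.009, 0.07, -0.997], [-1.0, 0.005, -0.008]]
ft_force: [-0.4, -0.4, -0.3]
grip_width: -0.0001
```

```bash
python3 -c "
from h import *
snap('g',('wrist','scene'))"
```

```text
6.43 [0.4145 0.3165 0.0986] yaw 4.03 xdir [ 0.004  0.009 -1.   ] F [-0.4 -0.4 -0.3] w -0.0001 q [24. 27. 91.  0. 62. 20.]
```

View pics/g_wrist.png

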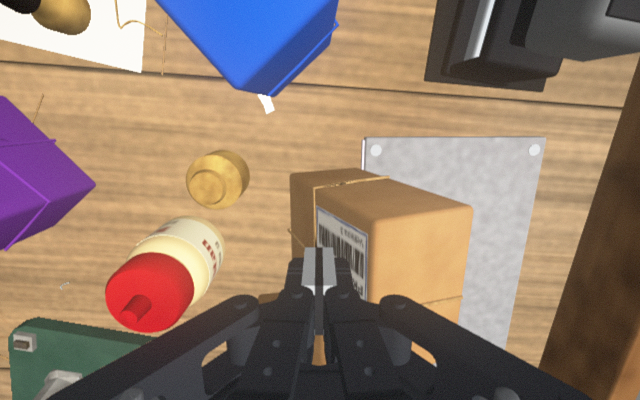

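View pics/g_scene.png

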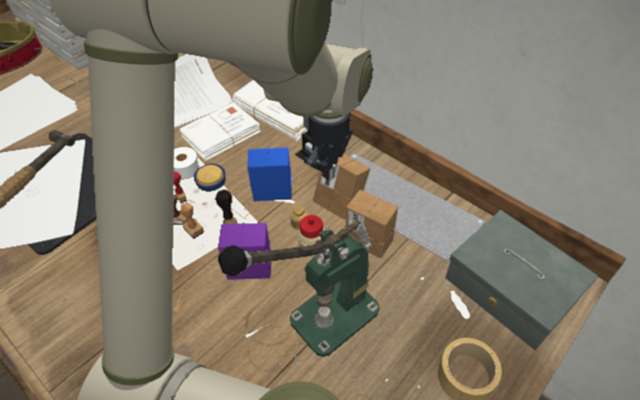

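Parcel 1 is tilting. I'll keep pushing and lower slightly.

play_rows(travel=[[1,0.07,0],[1,0.07,0],[0.7,0.05,-0.3],[0.5,0.03,-0.3],[0,0,0],[0,0,0],[0,0,0],[0,0,0]], rotation=[[0,0,0],[0,0,0],[0,0,0],[0,0,0],[0,0,0],[0,0,0],[0,0,0],[0,0,0]], claw=[0,0,0,0,0,0,0,0])

```text
time_s: 7.2
position: [0.4476, 0.3185, 0.0915]
tool_rot: [[0.002, 0.998, 0.071], [0.008, 0.071, -0.997], [-1.0, 0.002, -0.008]]
ft_force: [0.2, 0.0, -0.4]
grip_width: 0.0005
```

```bash
python3 -c "
from h import *
snap('i',('wrist','scene'))"
```

```text
7.2 [0.4476 0.3185 0.0915] yaw 4.05 xdir [ 0.002  0.008 -1.   ] F [ 0.2  0.  -0.4] w 0.0005 q [23. 30. 87.  0. 63. 19.]
```

View pics/i_wrist.png

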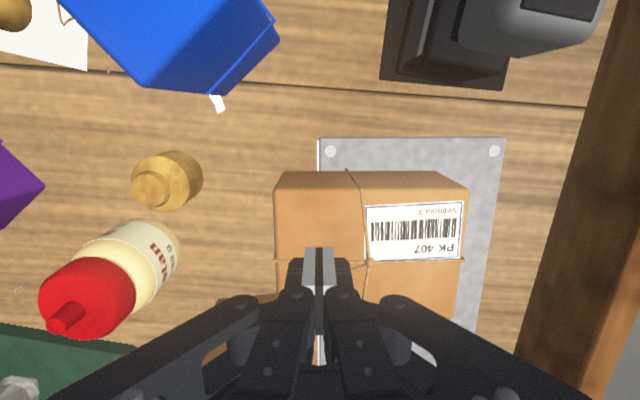

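View pics/i_scene.png

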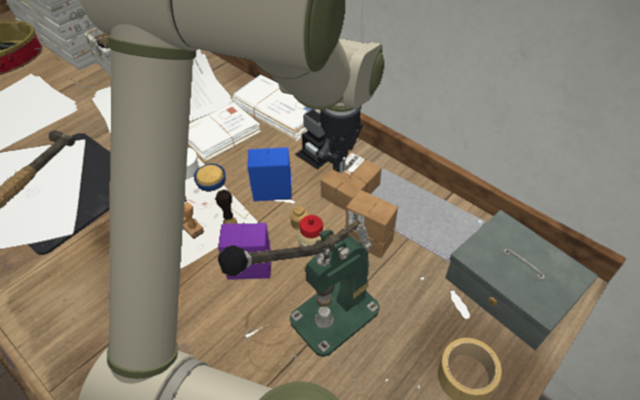

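Parcel 1 is on its back, label up, spanning cols 275-470 in the wrist view. Next is parcel 2.

play_rows(travel=[[0,0,3],[0,0,3],[0,0,3],[-1,-1.8,2],[-1,-1.8,0],[-1,-1.8,0],[-1,-1.8,0],[-0.3,-1.8,0],[0,-1.5,0],[0,0,0],[0,0,0],[0,0,0]], rotation=[[0,0,0],[0,0,0],[0,0,0.05],[0,0,0],[0,0,0],[0,0,0],[0,0,0],[0,0,0],[0,0,0],[0,0,0],[0,0,0],[0,0,0]], claw=[0,0,0,4,8.5,8.5,8.5,8.5,8.5,8.5,8.5,8.5])

```text
time_s: 8.3
position: [0.3986, 0.2102, 0.2083]
tool_rot: [[0.004, 0.992, 0.126], [0.008, 0.126, -0.992], [-1.0, 0.005, -0.007]]
ft_force: [-0.3, -0.1, -0.5]
grip_width: 0.085
```

```bash
python3 -c "
from h import *
snap('j',('wrist','scene'))"
```

```text
8.3 [0.3986 0.2102 0.2083] yaw 7.25 xdir [ 0.004  0.008 -1.   ] F [-0.3 -0.1 -0.5] w 0.085 q [12. 13. 92.  0. 75.  5.]
```

View pics/j_wrist.png

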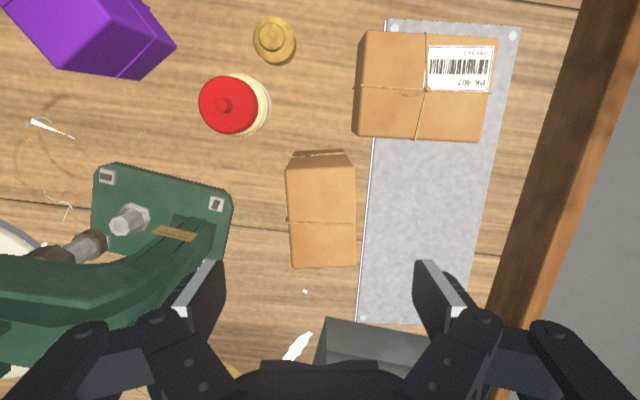

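View pics/j_scene.png

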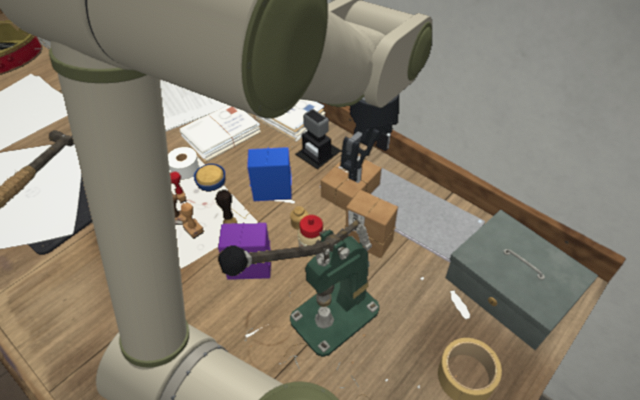

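```bash
python3 - <<'E'
from h import *
w=env.camera_info('wrist')
for p in [(287,168),(353,165),(356,267),(292,269),(321,218)]: print(p,onz(w,*p,.111).round(4))
for p in [(365,31),(499,38),(482,142),(357,134),(426,86)]: print('p1',p,onz(w,*p,.064).round(4))
for p in [(374,134),(357,320)]: print('edge',p,onz(w,*p,.009).round(4))
for p in [(232,200)]: print('press base',p,onz(w,*p,.01).round(4))
E
```

```text
(287, 168) [0.3728 0.2367 0.111 ]
(353, 165) [0.422  0.2453 0.111 ]
(356, 267) [0.4379 0.1611 0.111 ]
(292, 269) [0.3853 0.1527 0.111 ]
(321, 218) [0.4035 0.2003 0.111 ]
p1 (365, 31) [0.4207 0.3465 0.064 ]
p1 (499, 38) [0.5295 0.3553 0.064 ]
p1 (482, 142) [0.5384 0.2724 0.064 ]
p1 (357, 134) [0.4274 0.2653 0.064 ]
p1 (426, 86) [0.4788 0.3119 0.064 ]
edge (374, 134) [0.4523 0.264  0.009 ]
edge (357, 320) [0.4713 0.0367 0.009 ]
press base (232, 200) [0.3091 0.1737 0.01  ]
```

play_rows(travel=[[0.5,-0.6,-2.5],[0.3,-0.5,-2.5],[0,0,-2.5],[0,0,-2],[0,0,-1.5],[0,0,-1],[0,0,-0.4],[0,0,0]], rotation=[[0,0.004,0.03],[0,0,0],[0,0,0],[0,0,0],[0,0,0],[0,0,0],[0,0,0],[0,0,0]], claw=[8.5,8.5,8.5,8.5,8.5,8.5,8.5,8.5])

```text
time_s: 9.07
position: [0.4081, 0.2039, 0.0789]
tool_rot: [[0.004, 0.986, 0.165], [0.009, 0.165, -0.986], [-1.0, 0.005, -0.009]]
ft_force: [-0.2, 0.2, 0.5]
grip_width: 0.0849
```

```bash
python3 -c "
from h import *
snap('k',('wrist','scene'))"
```

```text
9.07 [0.4081 0.2039 0.0789] yaw 9.48 xdir [ 0.004  0.009 -1.   ] F [-0.2  0.2  0.5] w 0.0849 q [ 11.  23. 102.   1.  54.   2.]
```

View pics/k_wrist.png

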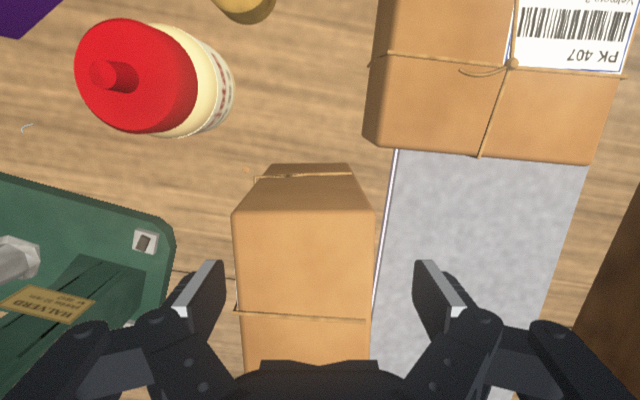

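View pics/k_scene.png

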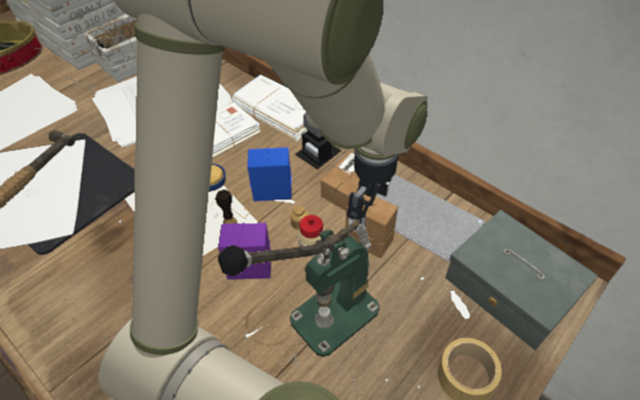

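play_rows(travel=[[-0.5,0,0],[0,0,0],[0,0,0],[0,0,0],[0,0,0],[0,0,0],[0,0,0]], rotation=[[0,0,-0.01],[0,0,0],[0,0,0],[0,0,0],[0,0,0],[0,0,0],[0,0,0]], claw=[8,7,6.5,6,5,4,4], squeeze=25)

```text
time_s: 9.75
position: [0.4037, 0.2045, 0.0826]
tool_rot: [[0.01, 0.988, 0.155], [0.011, 0.154, -0.988], [-1.0, 0.012, -0.009]]
ft_force: [-0.7, -0.4, -1.9]
grip_width: 0.0546
```

play_rows(travel=[[0.5,0,0],[0.5,0,0],[0.5,0,0],[0,0,0]], rotation=[[0,0,-0.04],[0,0,-0.035],[0,0,0],[0,0,0]], claw=[4,4,4,4])

```text
time_s: 10.08
position: [0.4173, 0.2046, 0.0827]
tool_rot: [[0.006, 0.997, 0.078], [0.01, 0.078, -0.997], [-1.0, 0.007, -0.01]]
ft_force: [1.1, -0.5, -1.7]
grip_width: 0.0549
```

```bash
python3 -c "
from h import *
snap('l',('wrist',))"
```

```text
10.08 [0.4173 0.2046 0.0827] yaw 4.45 xdir [ 0.006  0.01  -1.   ] F [ 1.1 -0.5 -1.7] w 0.0549 q [ 11.  24. 101.   1.  55.   6.]
```

View pics/l_wrist.png

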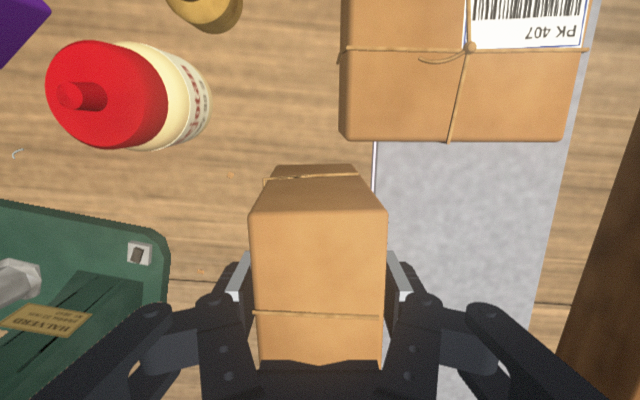

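play_rows(travel=[[0.5,0,0],[0.4,0,0],[0.2,0,0],[0,0,0]], rotation=[[0,0.004,-0.005],[0,0,0],[0,0,0],[0,0,0]], claw=[4,4,4,4])

```text
time_s: 10.47
position: [0.4255, 0.2047, 0.083]
tool_rot: [[-0.004, 0.997, 0.074], [0.01, 0.074, -0.997], [-1.0, -0.003, -0.01]]
ft_force: [-0.6, -0.5, 0.6]
grip_width: 0.0551
```

play_rows(travel=[[0.2,0,0],[0.2,0,0],[0.2,0,0],[0,0,0]], rotation=[[0,0,0],[0,0,0],[0,0,0],[0,0,0]], claw=[4,4,4,4])

```text
time_s: 10.8
position: [0.4293, 0.2047, 0.0831]
tool_rot: [[-0.009, 0.997, 0.075], [0.009, 0.075, -0.997], [-1.0, -0.009, -0.01]]
ft_force: [-0.1, -0.1, -0.4]
grip_width: 0.0549
```

play_rows(travel=[[0.2,0,0],[0.2,0,0],[0.1,0,0],[0,0,0]], rotation=[[0,-0.006,0],[0,0,0],[0,0,0],[0,0,0]], claw=[4,4,4,4])

```text
time_s: 11.13
position: [0.4312, 0.2047, 0.0831]
tool_rot: [[-0.01, 0.997, 0.075], [0.009, 0.075, -0.997], [-1.0, -0.009, -0.01]]
ft_force: [-0.8, 0.0, -1.0]
grip_width: 0.0547
```

play_rows(travel=[[0,0,0],[0,0,0],[0,0,0],[0,0,0],[0,0,2],[0,0,2],[0,0,1.5],[-1.8,-0.2,0.2],[-1.9,-0.2,0],[-2,-0.2,0],[-0.3,0,0],[0,0,0]], rotation=[[0,0,0],[0,0,0],[0,0,0],[0,0,0],[0,0,0],[0,0,0],[0,0,0],[0,0,0],[0,0,0],[0,0,0],[0,0,0],[0,0,0]], claw=[6,6.5,7.5,8,8.5,8.5,8.5,6,4,2,0,0])

```text
time_s: 12.13
position: [0.3741, 0.1983, 0.1428]
tool_rot: [[0.002, 0.997, 0.075], [0.01, 0.075, -0.997], [-1.0, 0.003, -0.01]]
ft_force: [0.6, -0.0, 0.3]
grip_width: 0.0248
```

play_rows(travel=[[0,0,0],[0,0,-0.5],[0,0,0]], rotation=[[0,0,0],[0,0,0],[0,0,0]], claw=[0,0,0])

```text
time_s: 12.38
position: [0.3765, 0.1986, 0.1377]
tool_rot: [[0.005, 0.997, 0.075], [0.011, 0.075, -0.997], [-1.0, 0.006, -0.01]]
ft_force: [0.0, 0.3, -0.3]
grip_width: 0.0
```

```bash
python3 -c "
from h import *
snap('m',('wrist',))"
```

```text
12.38 [0.3765 0.1986 0.1377] yaw 4.28 xdir [ 0.005  0.011 -1.   ] F [ 0.   0.3 -0.3] w 0.0 q [ 11.  15. 102.   1.  62.   7.]
```

View pics/m_wrist.png

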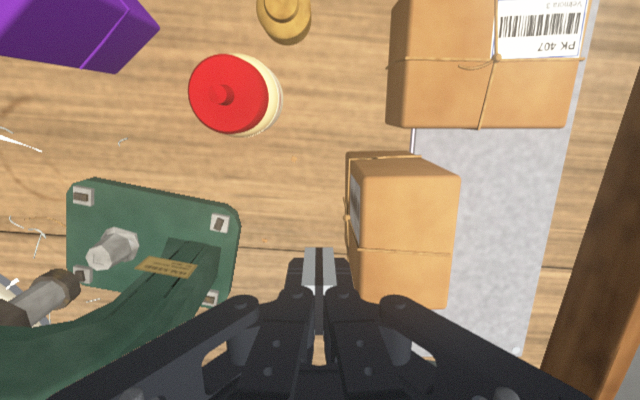

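play_rows(travel=[[0,0,-1.5],[0,0,-1.5],[0,0,-0.9],[0,0,0]], rotation=[[0,0,0],[0,0,0],[0,0,0],[0,0,0]], claw=[0,0,0,0])

```text
time_s: 12.77
position: [0.3796, 0.1988, 0.0974]
tool_rot: [[0.008, 0.997, 0.074], [0.011, 0.074, -0.997], [-1.0, 0.009, -0.01]]
ft_force: [-0.7, 0.5, -0.0]
grip_width: -0.0002
```

play_rows(travel=[[1,0.07,0],[1,0.07,0],[1,0.07,0],[1,0.07,0],[1,0.07,0],[0,0,0]], rotation=[[0,0,0],[0,0,0],[0,0,0],[0,0,0],[0,0,0],[0,0,0]], claw=[0,0,0,0,0,0])

```text
time_s: 13.27
position: [0.4379, 0.2029, 0.0999]
tool_rot: [[0.012, 0.997, 0.074], [0.012, 0.073, -0.997], [-1.0, 0.013, -0.011]]
ft_force: [-0.2, 0.6, 1.0]
grip_width: 0.0
```

```bash
python3 -c "
from h import *
snap('n',('wrist',))"
```

```text
13.27 [0.4379 0.2029 0.0999] yaw 4.21 xdir [ 0.012  0.012 -1.   ] F [-0.2  0.6  1. ] w 0.0 q [10. 23. 97.  1. 59.  6.]
```

View pics/n_wrist.png

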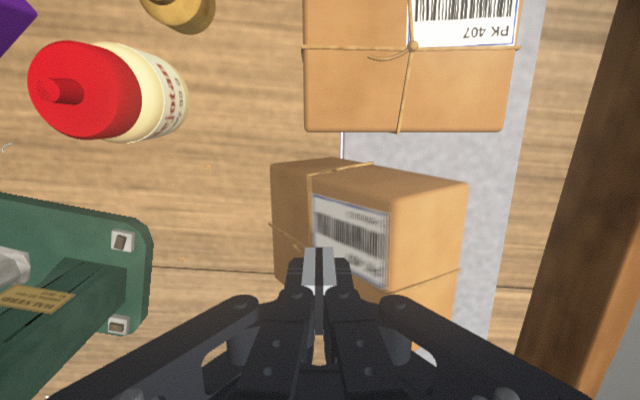

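play_rows(travel=[[1,0.07,0],[0.7,0.05,-0.3],[0.5,0.03,-0.3],[0,0,0],[0,0,0],[0,0,0],[0,0,2],[0,0,3],[0,0,3],[0,0,0]], rotation=[[0,0,0],[0,0.01,0],[0,0,0],[0,0,0],[0,0,0],[0,0,0],[0,0,0],[0,0,0],[0,0,0],[0,0,0]], claw=[0,0,0,0,0,0,0,0,0,0])

```text
time_s: 14.15
position: [0.4566, 0.2041, 0.1754]
tool_rot: [[-0.007, 0.997, 0.074], [0.011, 0.074, -0.997], [-1.0, -0.006, -0.011]]
ft_force: [0.3, -0.4, 0.6]
grip_width: 0.0
```

```bash
python3 -c "
from h import *
snap('o',('wrist','scene'))"
```

```text
14.15 [0.4566 0.2041 0.1754] yaw 4.24 xdir [-0.007  0.011 -1.   ] F [ 0.3 -0.4  0.6] w 0.0 q [10. 20. 87.  1. 73.  6.]
```

View pics/o_wrist.png

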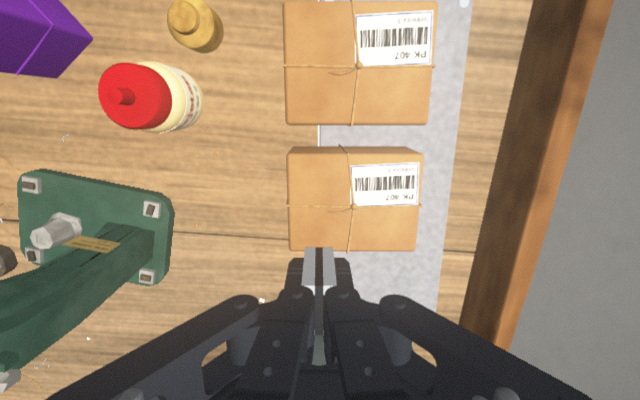

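play_rows(travel=[[0.5,2,2],[0.5,2,2],[0.5,2,2],[0.5,2,0.5],[0.5,2,0],[0.5,2,0],[0.5,2,0],[0.5,2,0],[0.5,2,0],[0.5,2,0],[0,0,0],[0,0,0]], rotation=[[0,0,0],[0,0,0],[0,0,0],[0,0,0],[0,0,0],[0,0,0],[0,0,0],[0,0,0],[0,0,0],[0,0,0],[0,0,0],[0,0,0]], claw=[0,0,0,3,6,6,6,6,6,6,6,6])

```text
time_s: 15.25
position: [0.4991, 0.4111, 0.2213]
tool_rot: [[-0.041, 0.997, 0.072], [-0.002, 0.072, -0.997], [-0.999, -0.041, -0.001]]
ft_force: [0.2, -0.8, -0.4]
grip_width: 0.06
```

```bash
python3 -c "
from h import *
snap('p')"
```

```text
15.25 [0.4991 0.4111 0.2213] yaw 4.13 xdir [-0.041 -0.002 -0.999] F [ 0.2 -0.8 -0.4] w 0.06 q [29. 33. 57.  1. 92. 24.]
```

View pics/p_wrist.png

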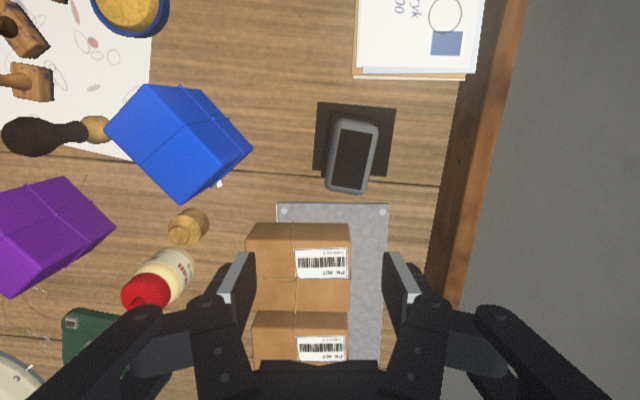

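View pics/p_scene.png

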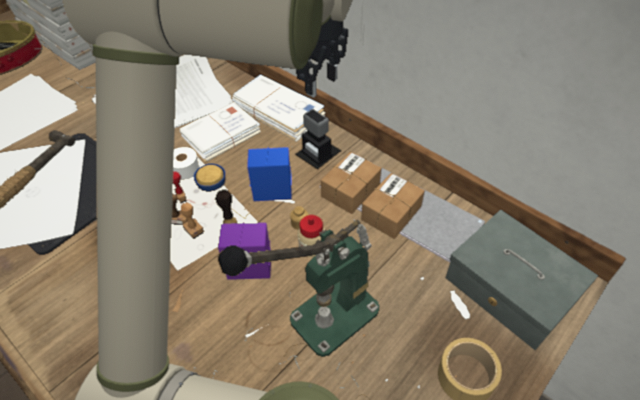

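View pics/p_top.png

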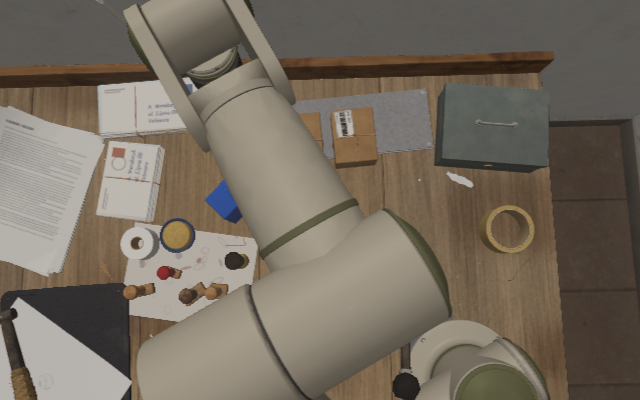

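```bash
python3 - <<'E'
import cv2
im=cv2.imread('pics/p_wrist.png')
cv2.imwrite('pics/p_crop.png',cv2.resize(im[90:390,230:430],None,fx=3,fy=3,interpolation=cv2.INTER_CUBIC)[:600])
E
```

```text
(no output)
```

View pics/p_crop.png

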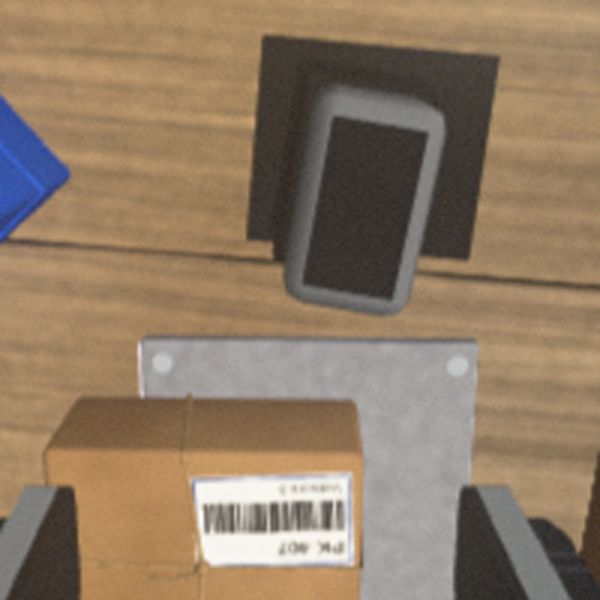

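```bash
python3 - <<'E'
from h import *
w=env.camera_info('wrist')
def P(x,y,z): return onz(w,230+x/3,90+y/3,z)
for name,pts,z in [('head',[(333,117),(430,132),(392,300),(303,285)],.121),('mat',[(263,37),(498,55),(470,260),(250,240)],.003),('p1',[(48,450),(363,455)],.064),('board',[(138,338),(477,338)],.009)]:
    q=np.array([P(*p,z) for p in pts]); print(name,q[:,:2].round(4).tolist(),q.mean(0).round(4))
    print([np.degrees(np.arctan2(*(q[(i+1)%len(q)]-q[i])[[1,0]])).round(1) for i in range(len(q))],[np.linalg.norm(q[(i+1)%len(q)]-q[i]).round(4) for i in range(len(q))])
t=env.camera_info('top'); 
E
```

```text
head [[0.5088, 0.4684], [0.533, 0.4665], [0.5283, 0.4231], [0.5049, 0.4252]] [0.5187 0.4458 0.121 ]
[np.float64(-4.4), np.float64(-96.1), np.float64(174.8), np.float64(84.8)] [np.float64(0.0243), np.float64(0.0437), np.float64(0.0235), np.float64(0.0433)]
mat [[0.4851, 0.4863], [0.5693, 0.4861], [0.5693, 0.4111], [0.4853, 0.4122]] [0.5272 0.4489 0.003 ]
[np.float64(-0.1), np.float64(-90.0), np.float64(179.2), np.float64(90.2)] [np.float64(0.0842), np.float64(0.0749), np.float64(0.084), np.float64(0.074)]
p1 [[0.4237, 0.3464], [0.5309, 0.354]] [0.4773 0.3502 0.064 ]
[np.float64(4.1), np.float64(-175.9)] [np.float64(0.1075), np.float64(0.1075)]
board [[0.4447, 0.3715], [0.5748, 0.3823]] [0.5097 0.3769 0.009 ]
[np.float64(4.8), np.float64(-175.2)] [np.float64(0.1306), np.float64(0.1306)]
```

play_rows(travel=[[0.9,1.6,-1],[0.9,1.6,-1],[0,0,-1],[0,0,-0.5],[0,0,0],[0,0,0]], rotation=[[0,-0.02,-0.08],[0,-0.02,-0.08],[0,0,0],[0,0,0],[0,0,0],[0,0,0]], claw=[6,6,6,6,6,6])

```text
time_s: 15.9
position: [0.5181, 0.4377, 0.1878]
tool_rot: [[0.002, 0.995, -0.098], [0.002, -0.098, -0.995], [-1.0, 0.002, -0.002]]
ft_force: [0.1, 0.5, -0.5]
grip_width: 0.0599
```

```bash
python3 -c "
from h import *
snap('q',('wrist',))"
```

```text
15.9 [0.5181 0.4377 0.1878] yaw -5.6 xdir [ 0.002  0.002 -1.   ] F [ 0.1  0.5 -0.5] w 0.0599 q [30. 37. 55.  0. 88. 36.]
```

View pics/q_wrist.png

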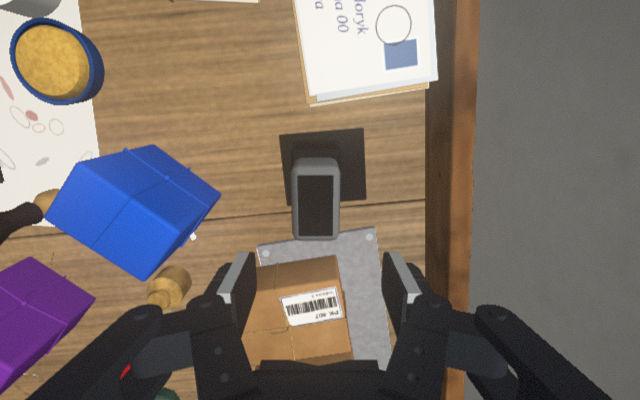

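play_rows(travel=[[0,0.4,-2],[0,0.3,-2],[0,0,-2],[0,0,-2],[0,0,-1.3],[0,0,-0.7],[0,0,0]], rotation=[[0,0,0.01],[0,0,0],[0,0,0],[0,0,0],[0,0,0],[0,0,0],[0,0,0]], claw=[6,6,6,6,6,6,6])

```text
time_s: 16.53
position: [0.5196, 0.4424, 0.0913]
tool_rot: [[0.011, 0.996, -0.086], [0.007, -0.086, -0.996], [-1.0, 0.01, -0.008]]
ft_force: [1.5, 0.7, -0.5]
grip_width: 0.0601
```

```bash
python3 -c "
from h import *
snap('r',('wrist','scene'))
c=cv2.imread('pics/r_scene.png')[70:200,240:400];cv2.imwrite('pics/r_sc.png',cv2.resize(c,None,fx=4,fy=4))"
```

```text
16.53 [0.5196 0.4424 0.0913] yaw -4.91 xdir [ 0.011  0.007 -1.   ] F [ 1.5  0.7 -0.5] w 0.0601 q [30. 41. 63.  0. 75. 35.]
```

View pics/r_wrist.png

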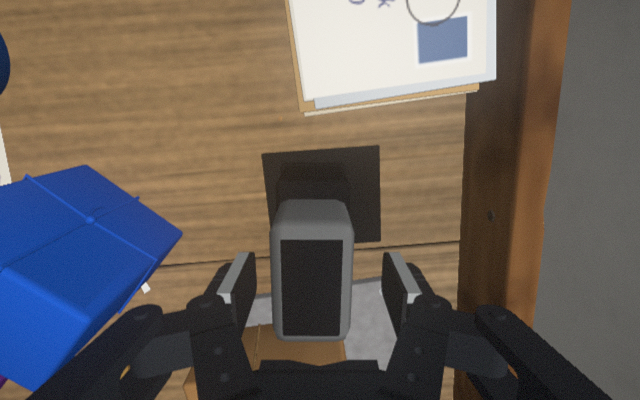

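View pics/r_sc.png

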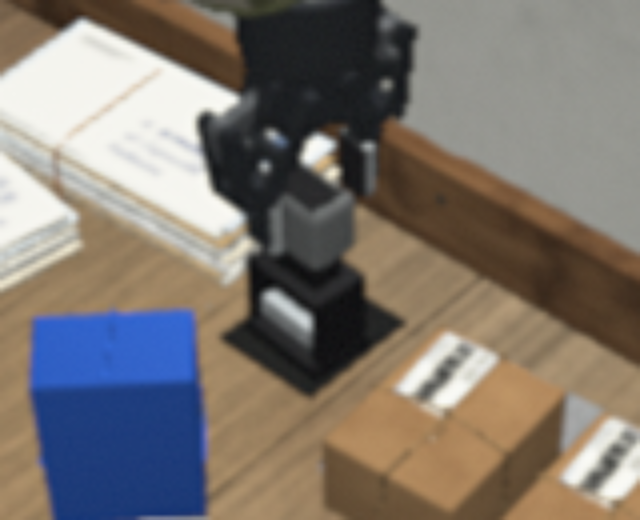

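```bash
python3 -c "
from h import *
w=env.camera_info('wrist')
print(onz(w,312,288,.121), onz(w,312,270,.101))"
```

```text
[0.51864719 0.44612393 0.121     ] [0.51827413 0.4435636  0.101     ]
```

play_rows(travel=[[-0.2,0,-0.5],[0,0,-0.3],[0,0,0]], rotation=[[0,0.01,0],[0,0,0],[0,0,0]], claw=[6,6,6])

```text
time_s: 16.88
position: [0.5193, 0.4434, 0.0879]
tool_rot: [[0.007, 0.996, -0.086], [0.011, -0.086, -0.996], [-1.0, 0.006, -0.012]]
ft_force: [0.1, -0.4, 0.3]
grip_width: 0.0601
```

play_rows(travel=[[0,0.2,-0.5],[0,0,0],[0,0,0],[0,0,0],[0,0,0],[0,0,0],[0,0,0],[0,0,0]], rotation=[[-0.011,0.007,0],[0,0,0],[0,0,0],[0,0,0],[0,0,0],[0,0,0],[0,0,0],[0,0,0]], claw=[6,5,4.5,4,3.5,3,2.5,2.5], squeeze=60)

```text
time_s: 17.55
position: [0.5196, 0.4461, 0.0834]
tool_rot: [[0.001, 0.996, -0.085], [0.0, -0.085, -0.996], [-1.0, 0.001, -0.0]]
ft_force: [0.3, 0.5, -0.1]
grip_width: 0.0333
```

```bash
python3 -c "
from h import *
snap('s',('wrist',))"
```

```text
17.55 [0.5196 0.4461 0.0834] yaw -4.88 xdir [ 0.001  0.    -1.   ] F [ 0.3  0.5 -0.1] w 0.0333 q [31. 42. 62. -0. 75. 36.]
```

View pics/s_wrist.png

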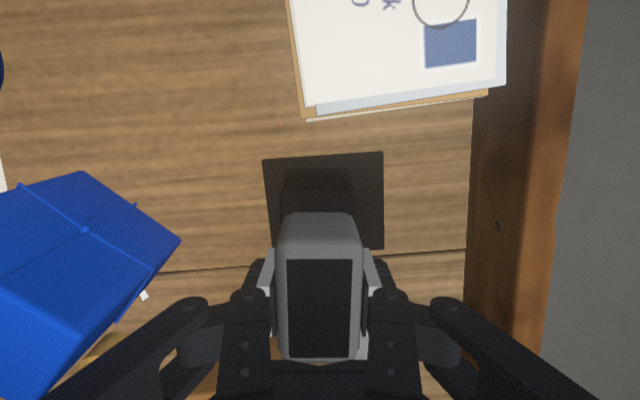

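play_rows(travel=[[0,0,1],[0,0,2],[0,0,2],[0,0,2],[0,0,2],[0,0,2],[-0.8,-2,0],[-0.8,-2,0],[-0.8,-2,0],[0,0,0],[0,0,0]], rotation=[[0,0,0],[0,0,0],[0,0,0],[0,0,0],[0,0,0],[0,0,0],[0,0,0.05],[0,0,0.05],[0,0,0.05],[0,0,0],[0,0,0]], claw=[2.5,2.5,2.5,2.5,2.5,2.5,2.5,2.5,2.5,2.5,2.5])

```text
time_s: 18.52
position: [0.4928, 0.3829, 0.2036]
tool_rot: [[0.001, 0.997, 0.072], [-0.001, 0.072, -0.997], [-1.0, 0.001, 0.001]]
ft_force: [-0.3, 0.1, -1.9]
grip_width: 0.0337
```

```bash
python3 -c "
from h import *
snap('t')
c=cv2.imread('pics/t_scene.png')[70:260,240:440];cv2.imwrite('pics/t_sc.png',cv2.resize(c,None,fx=3,fy=3))"
```

```text
18.52 [0.4928 0.3829 0.2036] yaw 4.12 xdir [ 0.001 -0.001 -1.   ] F [-0.3  0.1 -1.9] w 0.0337 q [27. 30. 64. -0. 85. 23.]
```

View pics/t_wrist.png

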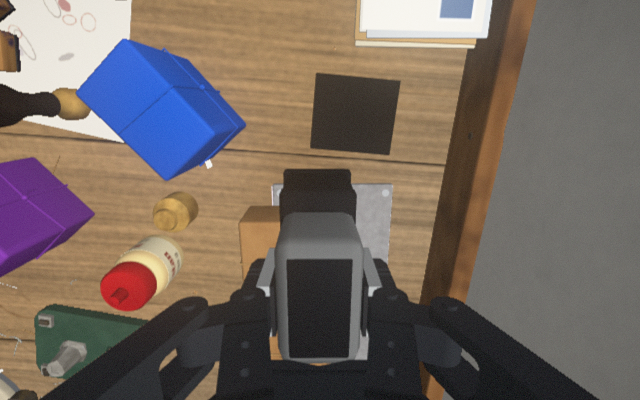

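View pics/t_sc.png

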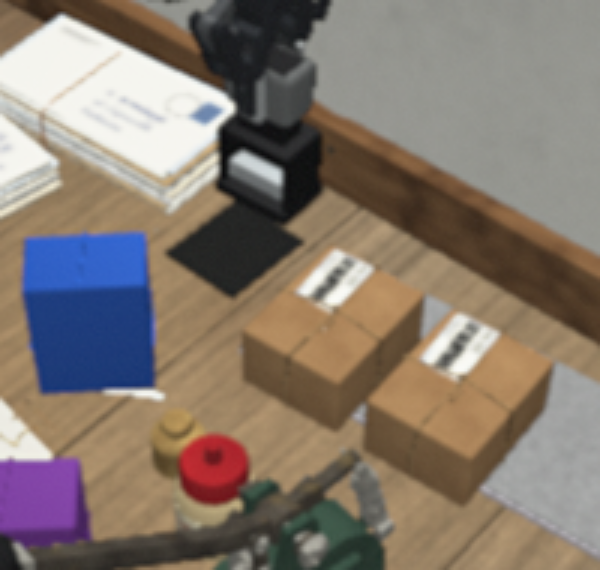

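View pics/t_top.png

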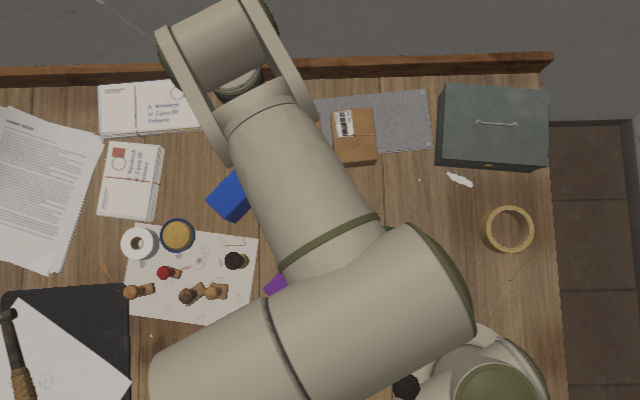

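```bash
python3 - <<'E'
from h import *
s=env.camera_info('scene');t=env.camera_info('top')
for n,pts in [('p1',[(335,247),(424,293),(337,378),(243,332)]),('p2',[(460,312),(551,366),(464,453),(367,393)])]:
    q=np.array([onz(s,240+x/3,70+y/3,.064) for x,y in pts]); print(n,q[:,:2].round(4).tolist(),q.mean(0).round(4),[np.linalg.norm(q[(i+1)%4]-q[i]).round(3) for i in range(4)])
q=np.array([onz(t,*p,.064) for p in [(332,109),(373,108),(376,154),(336,157)]]);print('p2top',q.round(4),q.mean(0))
E
```

```text
p1 [[0.5255, 0.3497], [0.5313, 0.2715], [0.4284, 0.267], [0.4177, 0.3438]] [0.4757 0.308  0.064 ] [np.float64(0.078), np.float64(0.103), np.float64(0.078), np.float64(0.108)]
p2 [[0.5333, 0.2409], [0.5335, 0.1635], [0.4334, 0.1632], [0.4315, 0.2432]] [0.4829 0.2027 0.064 ] [np.float64(0.077), np.float64(0.1), np.float64(0.08), np.float64(0.102)]
p2top [[0.5393 0.244  0.064 ]
 [0.539  0.1613 0.064 ]
 [0.4442 0.1589 0.064 ]
 [0.4402 0.2386 0.064 ]] [0.49066258 0.20068355 0.064     ]
```

play_rows(travel=[[-0.3,-2,0],[-0.3,-2,0],[-0.3,-2,-1],[0,-1,-1],[0,0,-1.5],[0,0,0],[0,0,0]], rotation=[[0,0,0],[0,0,0],[0,0,0],[0,0,0],[0,0,0],[0,0,0],[0,0,0]], claw=[2.5,2.5,2.5,2.5,2.5,2.5,2.5])

```text
time_s: 19.25
position: [0.4853, 0.3154, 0.1656]
tool_rot: [[0.001, 0.997, 0.074], [-0.001, 0.074, -0.997], [-1.0, 0.001, 0.001]]
ft_force: [-0.5, 0.3, -0.7]
grip_width: 0.0333
```

```bash
python3 -c "
from h import *
snap('u',('wrist','scene'))
c=cv2.imread('pics/u_scene.png')[70:260,240:440];cv2.imwrite('pics/u_sc.png',cv2.resize(c,None,fx=3,fy=3))"
```

```text
19.25 [0.4853 0.3154 0.1656] yaw 4.24 xdir [ 0.001 -0.001 -1.   ] F [-0.5  0.3 -0.7] w 0.0333 q [21. 28. 76. -0. 76. 17.]
```

View pics/u_sc.png

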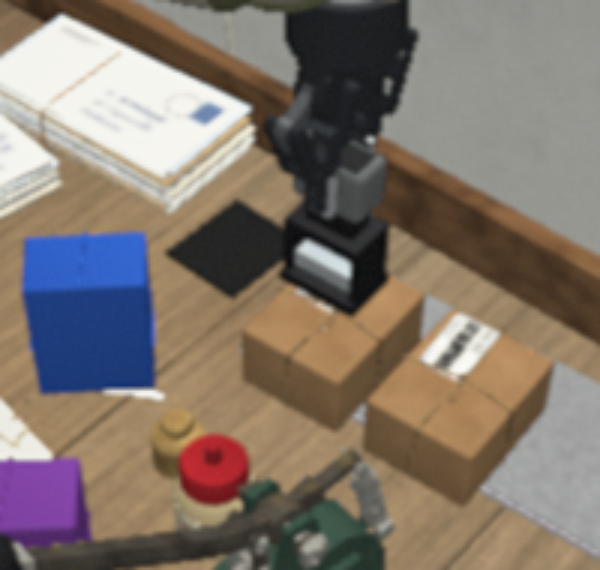

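View pics/u_wrist.png

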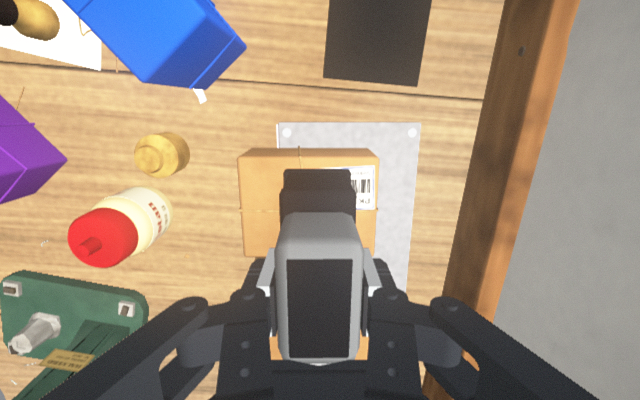

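play_rows(travel=[[-0.3,-0.6,-0.5],[0,0,-0.6],[0,0,-0.5],[0,0,0]], rotation=[[0,0,0],[0,0,0],[0,0,0],[0,0,0]], claw=[2.5,2.5,2.5,2.5])

```text
time_s: 19.68
position: [0.4825, 0.3105, 0.1499]
tool_rot: [[0.005, 0.997, 0.076], [0.001, 0.076, -0.997], [-1.0, 0.005, -0.0]]
ft_force: [-0.2, -0.5, -2.0]
grip_width: 0.0334
```

play_rows(travel=[[0,0,-0.4],[0,0,-0.4],[0,0,-0.4],[0,0,0]], rotation=[[0,0,0],[0,0,0],[0,0,0],[0,0,0]], claw=[2.5,2.5,2.5,2.5])

```text
time_s: 20.02
position: [0.4826, 0.3108, 0.1384]
tool_rot: [[0.006, 0.997, 0.076], [0.001, 0.076, -0.997], [-1.0, 0.006, -0.001]]
ft_force: [-3.4, -1.3, 6.5]
grip_width: 0.0334
```

play_rows(travel=[[0,0,-0.4],[0,0,-0.4],[0,0,0]], rotation=[[0,0,0],[0,0,0],[0,0,0]], claw=[2.5,2.5,2.5])

```text
time_s: 20.27
position: [0.4826, 0.3109, 0.1327]
tool_rot: [[0.008, 0.997, 0.077], [0.002, 0.077, -0.997], [-1.0, 0.008, -0.001]]
ft_force: [-3.7, -1.8, 9.5]
grip_width: 0.0334
```

play_rows(travel=[[0,0,-0.3],[0,0,-0.3],[0,0,-0.2],[0,0,-0.2]], rotation=[[0,0,0],[0,0,0],[0,0,0],[0,0,0]], claw=[2.5,2.5,2.5,2.5])

```text
time_s: 20.6
position: [0.4823, 0.3109, 0.13]
tool_rot: [[0.014, 0.997, 0.077], [0.003, 0.077, -0.997], [-1.0, 0.014, -0.001]]
ft_force: [-5.9, -2.1, 16.2]
grip_width: 0.0336
```

play_rows(travel=[[0,0,-0.4],[0,0,-0.4],[0,0,-0.4],[0,0,-0.4],[0,0,-0.4],[0,0,-0.4]], rotation=[[0,0.005,0],[0,0,0],[0,0,0],[0,0,0],[0,0,0],[0,0,0]], claw=[2.5,2.5,2.5,2.5,2.5,2.5])

```text
time_s: 21.1
position: [0.4819, 0.3109, 0.13]
tool_rot: [[0.025, 0.997, 0.078], [0.007, 0.078, -0.997], [-1.0, 0.026, -0.005]]
ft_force: [-10.0, -4.7, 34.1]
grip_width: 0.0334
```

```bash
python3 -c "
from h import *
snap('v',('wrist','scene'))
c=cv2.imread('pics/v_scene.png')[70:260,240:440];cv2.imwrite('pics/v_sc.png',cv2.resize(c,None,fx=3,fy=3))"
```

```text
21.1 [0.4819 0.3109 0.13  ] yaw 4.49 xdir [ 0.025  0.007 -1.   ] F [-10.   -4.7  34.1] w 0.0334 q [21. 29. 81. -0. 69. 17.]
```

View pics/v_sc.png

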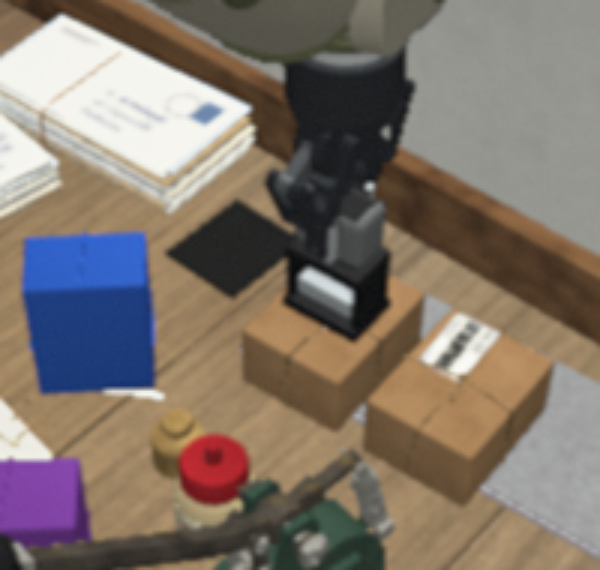

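View pics/v_wrist.png

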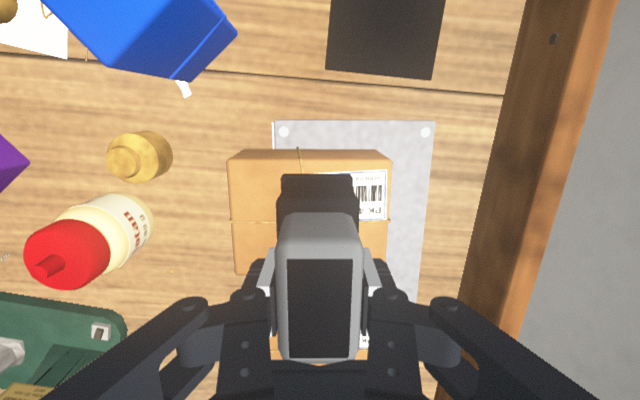

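play_rows(travel=[[0,0,0.3],[0,0,0.8],[0,0,1.2],[0,0,1.5],[0,0,1.5],[0,-1.8,0.5],[0.2,-2,0],[0.2,-2,0],[0.2,-2,0],[0,-1.5,0],[0,0,0],[0,0,0]], rotation=[[0,0,0],[0,0,0],[0,0.02,0],[0,0,0],[0,0,0],[0,0,0],[0,0,0],[0,0,0],[0,0,0],[0,0,0],[0,0,0],[0,0,0]], claw=[2.5,2.5,2.5,2.5,2.5,2.5,2.5,2.5,2.5,2.5,2.5,2.5])

```text
time_s: 22.2
position: [0.4881, 0.2151, 0.1934]
tool_rot: [[0.011, 0.997, 0.08], [0.008, 0.08, -0.997], [-1.0, 0.012, -0.007]]
ft_force: [0.8, -0.3, -1.4]
grip_width: 0.0335
```

```bash
python3 -c "
from h import *
snap('w')
c=cv2.imread('pics/w_scene.png')[70:260,240:440];cv2.imwrite('pics/w_sc.png',cv2.resize(c,None,fx=3,fy=3))"
```

```text
22.2 [0.4881 0.2151 0.1934] yaw 4.61 xdir [ 0.011  0.008 -1.   ] F [ 0.8 -0.3 -1.4] w 0.0335 q [11. 22. 81.  0. 76.  6.]
```

View pics/w_sc.png

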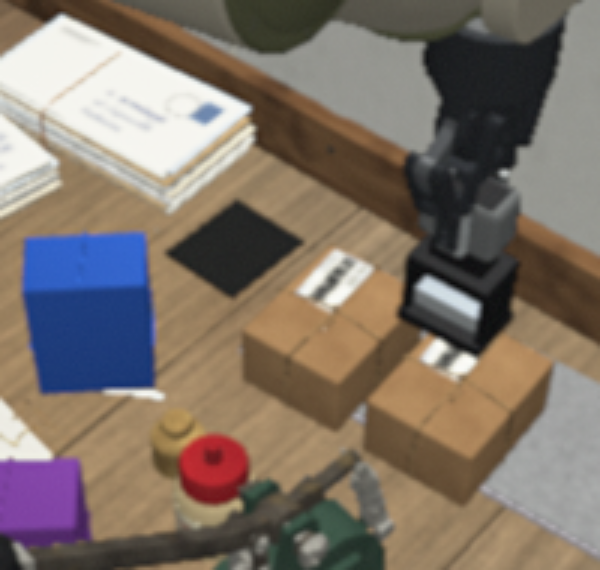

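View pics/w_wrist.png

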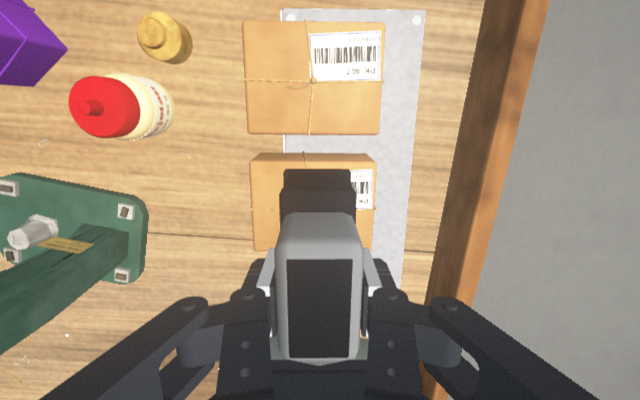

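play_rows(travel=[[-0.1,-0.8,-1],[-0.1,-0.6,-1],[0,0,-1],[0,0,-0.8],[0,0,-0.4],[0,0,0]], rotation=[[-0.007,0.01,0],[0,0,0],[0,0,0],[0,0,0],[0,0,0],[0,0,0]], claw=[2.5,2.5,2.5,2.5,2.5,2.5])

```text
time_s: 22.85
position: [0.4848, 0.2031, 0.1466]
tool_rot: [[-0.002, 0.996, 0.087], [-0.001, 0.087, -0.996], [-1.0, -0.002, 0.0]]
ft_force: [-1.7, 0.5, -2.5]
grip_width: 0.0333
```

play_rows(travel=[[0,0,-0.4],[0,0,-0.4],[0,0,-0.3],[0,0,-0.3],[0,0,0]], rotation=[[0,0,0],[0,0,0],[0,0,0],[0,0,0],[0,0,0]], claw=[2.5,2.5,2.5,2.5,2.5])

```text
time_s: 23.27
position: [0.4849, 0.2033, 0.1347]
tool_rot: [[0.0, 0.996, 0.089], [-0.001, 0.089, -0.996], [-1.0, 0.0, 0.001]]
ft_force: [-2.9, -2.0, 8.8]
grip_width: 0.0335
```

play_rows(travel=[[0,0,-0.4],[0,0,-0.4],[0,0,-0.4],[0,0,-0.4],[0,0,-0.4],[0,0,-0.4],[0,0,-0.4],[0,0,-0.4]], rotation=[[0,0,0],[0,0,0],[0,0,0],[0,0.003,0],[0,0.003,0],[0,0,0],[0,0,0],[0,0,0]], claw=[2.5,2.5,2.5,2.5,2.5,2.5,2.5,2.5])

```text
time_s: 23.93
position: [0.4845, 0.2034, 0.1299]
tool_rot: [[0.016, 0.996, 0.091], [-0.002, 0.091, -0.996], [-1.0, 0.016, 0.003]]
ft_force: [-11.0, -4.4, 36.7]
grip_width: 0.033
```

```bash
python3 -c "
from h import *
snap('x',('wrist','scene'))
c=cv2.imread('pics/x_scene.png')[70:260,240:440];cv2.imwrite('pics/x_sc.png',cv2.resize(c,None,fx=3,fy=3))"
```

```text
23.93 [0.4845 0.2034 0.1299] yaw 5.23 xdir [ 0.016 -0.002 -1.   ] F [-11.   -4.4  36.7] w 0.033 q [10. 25. 88. -0. 66.  5.]
```

View pics/x_sc.png

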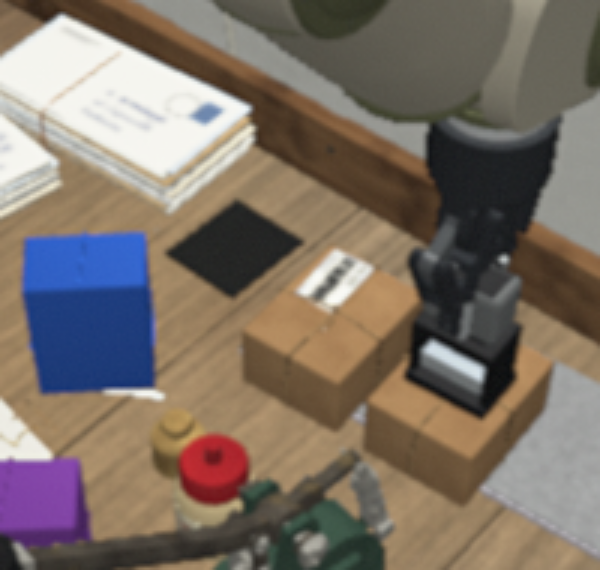

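Parcel 2 has been printed: the head hit its hard stop at the same height (z 0.130, 37 N). Now I'll take the stamp back to the mat.

play_rows(travel=[[0,0,0.3],[0,0,0.8],[0,0,1.2],[0,0,1.8],[0,0,2],[0.4,2,1],[0.4,2.2,0],[0.4,2.2,0],[0.4,2.2,0],[0.4,2.2,0],[0.4,2.2,0],[0.4,2.2,0]], rotation=[[0,0,0],[0,0,0],[0,0.014,0],[0,0,0],[0,0,0],[0,0,-0.03],[0,0,-0.03],[0,0,-0.03],[0,0,-0.03],[0,0,-0.03],[0,0,-0.02],[0,0,0]], claw=[2.5,2.5,2.5,2.5,2.5,2.5,2.5,2.5,2.5,2.5,2.5,2.5])

```text
time_s: 25.03
position: [0.5138, 0.3596, 0.2107]
tool_rot: [[0.013, 0.996, -0.091], [-0.001, -0.091, -0.996], [-1.0, 0.013, -0.0]]
ft_force: [0.1, -0.1, -1.7]
grip_width: 0.0333
```

play_rows(travel=[[0.4,2.2,0],[0.4,2,0],[0,1,0],[0,0,0],[0,0,0]], rotation=[[0,0,0],[0,0,0],[0,0,0],[0,0,0],[0,0,0]], claw=[2.5,2.5,2.5,2.5,2.5])

```text
time_s: 25.45
position: [0.5213, 0.4181, 0.2085]
tool_rot: [[0.013, 0.996, -0.087], [-0.0, -0.087, -0.996], [-1.0, 0.013, -0.001]]
ft_force: [0.0, -0.3, -1.6]
grip_width: 0.0333
```

```bash
python3 -c "
from h import *
snap('y')
c=cv2.imread('pics/y_scene.png')[50:260,240:440];cv2.imwrite('pics/y_sc.png',cv2.resize(c,None,fx=2.8,fy=2.8))"
```

```text
25.45 [0.5213 0.4181 0.2085] yaw -4.97 xdir [ 0.013 -0.    -1.   ] F [ 0.  -0.3 -1.6] w 0.0333 q [29. 35. 56. -0. 89. 34.]
```

View pics/y_sc.png

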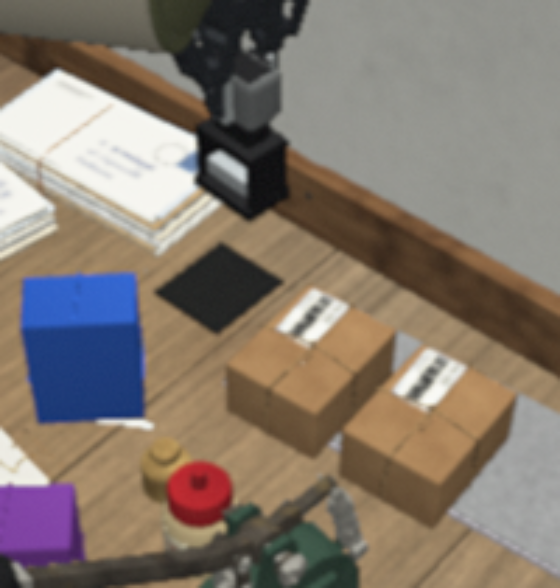

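View pics/y_wrist.png

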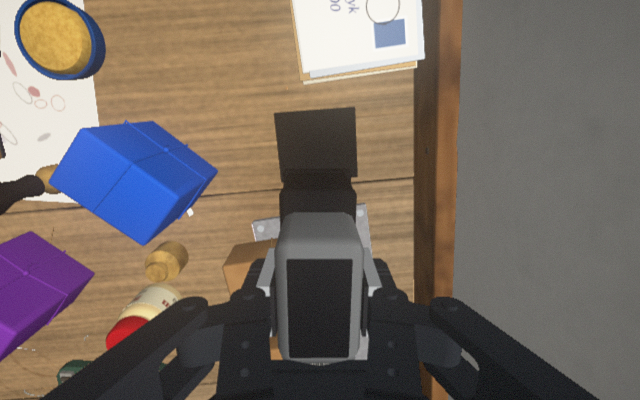

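play_rows(travel=[[0.1,1.5,0],[0.1,1.2,-1],[0,0,-2],[0,0,-2],[0,0,-2],[0,0,-1.5],[0,0,-1],[0,0,-0.6],[0,0,0],[0,0,0]], rotation=[[0,0.013,0],[0,0,0],[0,0,0],[0,0,0],[0,0,0],[0,0,0],[0,0,0],[0,0,0],[0,0,0],[0,0,0]], claw=[2.5,2.5,2.5,2.5,2.5,2.5,2.5,2.5,2.5,2.5])

```text
time_s: 26.43
position: [0.5243, 0.44, 0.1018]
tool_rot: [[0.003, 0.996, -0.095], [-0.001, -0.095, -0.996], [-1.0, 0.004, 0.0]]
ft_force: [-0.9, 0.3, -1.4]
grip_width: 0.0333
```

```bash
python3 -c "
from h import *
snap('z',('wrist','scene'))
c=cv2.imread('pics/z_scene.png')[50:260,240:440];cv2.imwrite('pics/z_sc.png',cv2.resize(c,None,fx=2.8,fy=2.8))"
```

```text
26.43 [0.5243 0.44   0.1018] yaw -5.43 xdir [ 0.003 -0.001 -1.   ] F [-0.9  0.3 -1.4] w 0.0333 q [30. 41. 61. -0. 78. 36.]
```

View pics/z_sc.png

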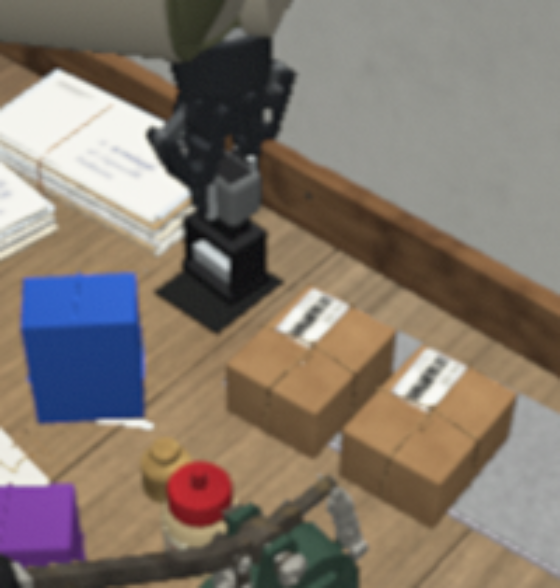

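View pics/z_wrist.png

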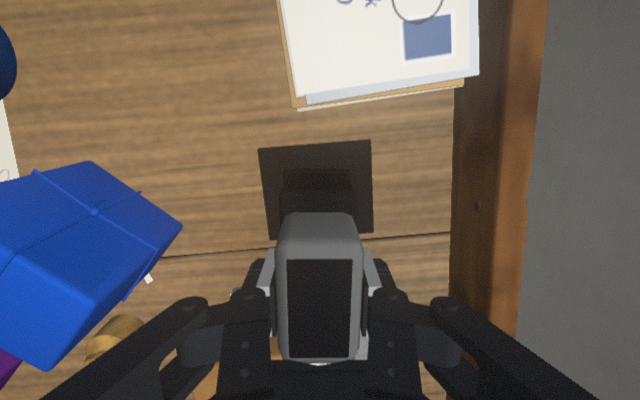

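play_rows(travel=[[0,0.7,-0.5],[0,0.1,-0.5],[0,0,-0.4],[0,0,0]], rotation=[[0,0,0],[0,0,0],[0,0,0],[0,0,0]], claw=[2.5,2.5,2.5,2.5])

```text
time_s: 26.87
position: [0.5253, 0.4498, 0.0896]
tool_rot: [[0.009, 0.996, -0.094], [0.002, -0.094, -0.996], [-1.0, 0.008, -0.003]]
ft_force: [-0.4, 0.2, -1.7]
grip_width: 0.0335
```

play_rows(travel=[[0,0,-0.25],[0,0,-0.15],[0,0,0]], rotation=[[0,0,0],[0,0,0],[0,0,0]], claw=[2.5,2.5,2.5])

```text
time_s: 27.12
position: [0.5253, 0.4499, 0.0851]
tool_rot: [[0.009, 0.996, -0.094], [0.002, -0.094, -0.996], [-1.0, 0.008, -0.003]]
ft_force: [0.4, 0.3, -2.2]
grip_width: 0.0334
```

play_rows(travel=[[0,0,-0.1],[0,0,-0.1],[0,0,0]], rotation=[[0,0.007,0],[0,0,0],[0,0,0]], claw=[2.5,2.5,2.5])

```text
time_s: 27.37
position: [0.5255, 0.4499, 0.0835]
tool_rot: [[0.002, 0.996, -0.094], [0.003, -0.094, -0.996], [-1.0, 0.001, -0.003]]
ft_force: [0.5, 0.0, -2.3]
grip_width: 0.0332
```

play_rows(travel=[[0,0,-0.1],[0,0,-0.1],[0,0,0]], rotation=[[0,0,0],[0,0,0],[0,0,0]], claw=[2.5,2.5,2.5])

```text
time_s: 27.62
position: [0.5255, 0.4501, 0.0831]
tool_rot: [[0.003, 0.996, -0.094], [0.004, -0.094, -0.996], [-1.0, 0.002, -0.004]]
ft_force: [-1.9, -0.7, 3.5]
grip_width: 0.0332
```

Contact: the force went from -2.3 to +3.5 N. I'll release slowly and lift straight up.

play_rows(travel=[[0,0,0],[0,0,0],[0,0,0],[0,0,0],[0,0,0],[0,0,1],[0,0,2],[0,0,2.5],[0,0,2.5],[0,0,2.5],[0,0,2.5],[0,0,0]], rotation=[[0,0,0],[0,0,0],[0,0,0],[0,0,0],[0,0,0],[0,0,0],[0,0,0],[0,0,0],[0,0,0],[0,0,0],[0,0,0],[0,0,0]], claw=[3.6,4,4.5,5,6,6,6,6,6,6,6,6])

```text
time_s: 28.62
position: [0.5248, 0.4491, 0.2212]
tool_rot: [[0.003, 0.996, -0.095], [0.003, -0.095, -0.996], [-1.0, 0.002, -0.003]]
ft_force: [0.7, 0.8, 0.8]
grip_width: 0.0603
```

```bash
python3 -c "
from h import *
snap('A')
c=cv2.imread('pics/A_scene.png')[50:260,240:440];cv2.imwrite('pics/A_sc.png',cv2.resize(c,None,fx=2.8,fy=2.8))"
```

```text
28.62 [0.5248 0.4491 0.2212] yaw -5.43 xdir [ 0.003  0.003 -1.   ] F [0.7 0.8 0.8] w 0.0603 q [31. 37. 49.  0. 93. 36.]
```

View pics/A_sc.png

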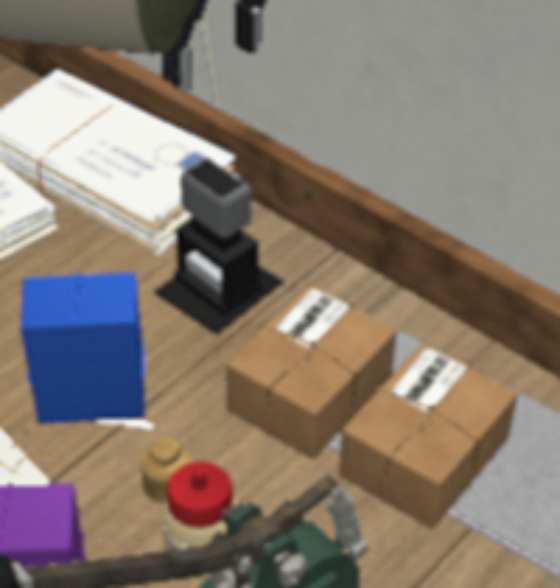

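View pics/A_wrist.png

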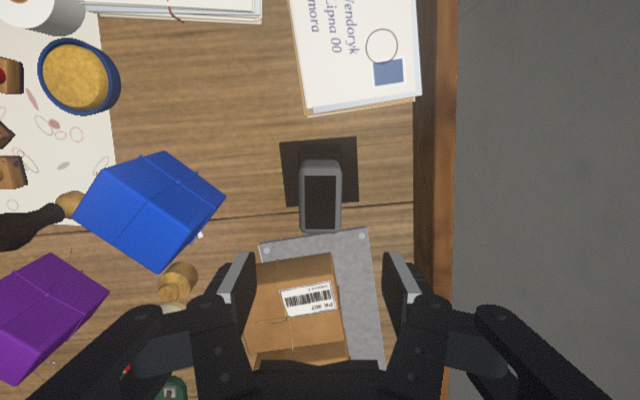

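The stamp stands on the mat and both parcels are lying. I'll back off and check from above before handing in.

play_rows(travel=[[-1,0,2],[-2.5,0.5,1],[-2.5,0.5,0],[-2.5,0.5,0],[-2.5,0.5,0],[-2.5,0.5,0],[-2.5,0.5,0],[-2.5,0.5,0],[-2.5,0.5,0],[-2.5,0.5,0],[0,0,0],[0,0,0]], rotation=[[0,0,0],[0,0,0.1],[0,0,0.1],[0,0,0.1],[0,0,0.1],[0,0,0.1],[0,0,0.1],[0,0,0.1],[0,0,0.1],[0,0,0.1],[0,0,0],[0,0,0]], claw=[6,6,6,6,6,6,6,6,6,6,6,6])

```text
time_s: 29.77
position: [0.274, 0.488, 0.2257]
tool_rot: [[-0.017, 0.662, 0.749], [-0.038, 0.748, -0.662], [-0.999, -0.04, 0.013]]
ft_force: [0.4, -0.2, -0.1]
grip_width: 0.0597
```

play_rows(travel=[[0,0,0],[0,0,0],[0,0,0],[0,0,0],[0,0,0],[0,0,0],[0,0,0],[0,0,0],[0,0,0],[0,0,0],[0,0,0],[0,0,0]], rotation=[[0,0,0],[0,0,0],[0,0,0],[0,0,0],[0,0,0],[0,0,0],[0,0,0],[0,0,0],[0,0,0],[0,0,0],[0,0,0],[0,0,0]], claw=[6,6,6,6,6,6,6,6,6,6,6,6])

```text
time_s: 30.77
position: [0.2776, 0.4866, 0.2229]
tool_rot: [[-0.02, 0.669, 0.743], [-0.042, 0.742, -0.669], [-0.999, -0.045, 0.013]]
ft_force: [-0.3, 0.2, -0.1]
grip_width: 0.0598
```

```bash
python3 -c "
from h import *
snap('B',('top','scene'))
c=cv2.imread('pics/B_top.png')[70:240,190:450];cv2.imwrite('pics/B_t.png',cv2.resize(c,None,fx=3,fy=3))"
```

```text
30.77 [0.2776 0.4866 0.2229] yaw 47.98 xdir [-0.02  -0.042 -0.999] F [-0.3  0.2 -0.1] w 0.0598 q [49. 24. 72. -1. 87.  1.]
```

View pics/B_t.png

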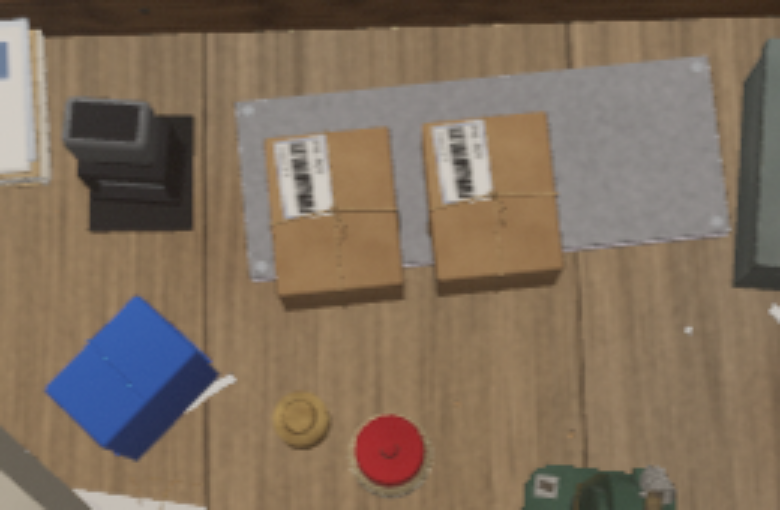

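View pics/B_scene.png

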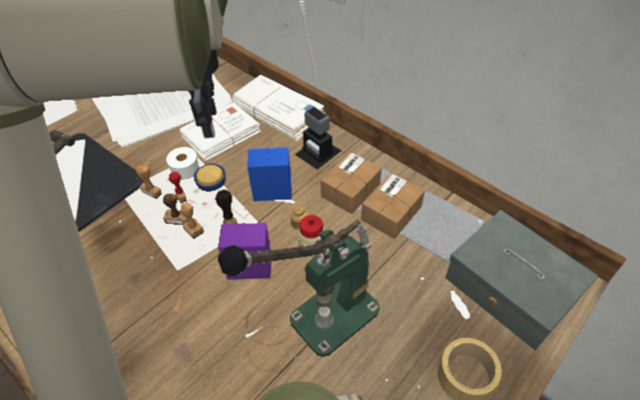

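```bash
python3 - <<'E'
from h import *
t=env.camera_info('top')
P=lambda x,y,z: onz(t,190+x/3,70+y/3,z)
b=np.mean([P(*p,.009) for p in [(237,102),(708,57),(729,235),(252,280)]],0); a=np.radians(4)
u=np.array([np.cos(a),np.sin(a)]);v=np.array([-np.sin(a),np.cos(a)])
for n,pts in [('p1',[(267,138),(389,127),(403,287),(281,296)]),('p2',[(423,123),(547,112),(561,270),(437,279)])]:
    c=np.mean([P(*p,.064) for p in pts],0); d=(c-b)[:2]; print(n,c.round(4),'board',(d@u).round(4),(d@v).round(4))
m=np.mean([P(*p,.003) for p in [(193,116),(90,231)]],0); h=np.mean([P(*p,.121) for p in [(75,98),(152,102),(147,147),(67,142)]],0)
print('mat',m,'head',h,'diff',(h-m)[:2])
s=env.observe(); print(s['time_s'],s['ft_force'])
env.close_job()
E
```

```text
p1 [0.4759 0.3065 0.064 ] board -0.0358 0.1043
p2 [0.4839 0.2014 0.064 ] board -0.0351 -0.0011
mat [0.52340034 0.44740211 0.003     ] head [0.52309339 0.44532242 0.121     ] diff [-0.00030695 -0.00207969]
30.8667 [-0.48803002  0.57851651  0.20383467]
the job is handed in; nothing more can be done
```

I tipped both parcels onto their backs on the board, stamped them left to right and stood the stamp back on its mat. I handed the job in at 30.9 s; it reports no verdict. Only parcels 1 and 2 were there, and place 3 was empty.

- **Parcels:** both lie address side up, with centres at board x of about -36 mm and -35 mm, and y of about 104 mm and -1 mm. All are inside the limits.
- **Stamping:** each press ran to a hard stop, with the tool at 0.130 m and a wrist force of 34 to 37 N. That height fits a fully pressed head, and I held it there for over 0.15 s. I had no direct reading of the plunger.
- **Stamp:** it stands upright with its head up, about 2 mm from the mat centre, with the gripper released and clear.
- **Other things:** the jar, weight and look-alikes look unmoved in the last pictures. I saw nothing knocked aside during the run.

No check failed. The camera views disagreed with each other by up to about 8 mm while I was working.

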